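Pack up the finds bench

TASK

Lay the painted plaster fragment in the open finds box that is fixed to the plywood carrying board, close that box fully with the loose blue lid, then stack all the closed finds boxes on it in one straight pile, in any order, each settled fully home so that the recesses in its base lock over the lugs below. Stand both brushes in the green twin cup, one in each cup, bristles up. Leave the other finds on the bench where they lie.

Things in the scene. Friction and masses are not known exactly. Their poses are not given: they have to be found in the camera images.
- carrier: Fixed plywood board 130 (x) x 90 (y) x 12 mm, in its middle an open grey finds box: outside 96 (x) x 56 (y) mm, walls 4 mm, inside 88 x 48 mm and 40 mm deep, inner floor 16 mm and rim 56 mm above the bench. Origin: at bench height under the middle of the box; z up. The pile is built here, long side along this x (either way round).
- lid: Loose blue lid, 90 g: plate 96 (x) x 56 (y) x 12 mm, under it a lip 83 x 43 x 5 mm that drops into the open box (2.5 mm play each side). Two lugs on top at x = +-25 mm, 24 x 30 mm at the foot, 19 x 25 mm above, 8 mm high. Origin: centre of the lip's underside; plate at z = 5 to 17 mm. Closed, the origin is 51 mm above the bench. Starts lugs up. Same either way round.
- box1: Closed finds box, grey, blue top, rigid, 140 to 280 g; 3 or 4 alike are present. 96 (x) x 56 (y) x 40 mm. Two lugs on top at x = +-25 mm, 24 x 30 mm at the foot, 19 x 25 mm above, 8 mm high. Base recesses 29 x 35 mm, 10 mm deep, fit over the lugs below (2.5 mm play each side). Origin: centre of the underside, z up. In the pile: 68 mm above the bench, then 40 mm more each. Turns either way.
- box2: Closed finds box, grey, blue top, rigid, 140 to 280 g; 3 or 4 alike are present. 96 (x) x 56 (y) x 40 mm. Two lugs on top at x = +-25 mm, 24 x 30 mm at the foot, 19 x 25 mm above, 8 mm high. Base recesses 29 x 35 mm, 10 mm deep, fit over the lugs below (2.5 mm play each side). Origin: centre of the underside, z up. In the pile: 68 mm above the bench, then 40 mm more each. Turns either way.
- box3: Closed finds box, grey, blue top, rigid, 140 to 280 g; 3 or 4 alike are present. 96 (x) x 56 (y) x 40 mm. Two lugs on top at x = +-25 mm, 24 x 30 mm at the foot, 19 x 25 mm above, 8 mm high. Base recesses 29 x 35 mm, 10 mm deep, fit over the lugs below (2.5 mm play each side). Origin: centre of the underside, z up. In the pile: 68 mm above the bench, then 40 mm more each. Turns either way.
- box4: Closed finds box, grey, blue top, rigid, 140 to 280 g; 3 or 4 alike are present. 96 (x) x 56 (y) x 40 mm. Two lugs on top at x = +-25 mm, 24 x 30 mm at the foot, 19 x 25 mm above, 8 mm high. Base recesses 29 x 35 mm, 10 mm deep, fit over the lugs below (2.5 mm play each side). Origin: centre of the underside, z up. In the pile: 68 mm above the bench, then 40 mm more each. Turns either way.
- fragment: Piece of painted wall plaster with red and blue bands, 60 g: a block 32 (x) x 30 (y) x 24 mm (z) whose x faces are flat and good to grip, with a broken nose about 25 mm wide, 17 mm high that reaches to y = +21 mm. Origin: centre of the block's underside, z up.
- brush1: Dusting brush 160 mm long, about 60 g, lying down: round dark wood handle 24 mm thick, 105 mm long, then steel ferrule (20 mm long, 34 wide, 24 thick) and bristles (35 long, 46 wide, 24 thick). Origin: centre of the handle's butt end, on the axis (12 mm up when lying); x runs to the bristles. Balances about 95 mm from the butt. Gripped with the tool leaning 45 deg, it can be turned upright.
- brush2: Second brush, the same as brush1.
- cup1 (a point): Centre of the mouth of one cup of the fixed green twin cup: square, inside 36 x 36 mm, walls 4 mm, mouth 70 mm and floor 10 mm above the bench. The cups stand 80 mm apart on a dark base of 60 x 140 x 8 mm. Axes: x across the row of cups, y along it, from cup1 to cup2.
- cup2 (a point): Centre of the mouth of the other cup, the same.
- sherd1: Bystander: plain terracotta sherd 24 x 30 x 12 mm lying on the bench; origin under its centre. Leave it.
- sherd2: Bystander: plain terracotta sherd 26 x 28 x 12 mm lying on the bench; origin under its centre. Leave it.
- sherd3: Bystander: plain terracotta sherd 26 x 36 x 14 mm lying on the bench; origin under its centre. Leave it.
Not all that is in view belongs to the job. Leave any yellow look-alike of the box4 alone.

How it is judged:
By the outcome, as a careful person would: the job done as asked, in the order asked, and still so for the second after the job is handed in, with the robot touching nothing.
Of box1, box2, box3, box4 only 3 to 4 are there at a start; the rules pass over those that are not, and their reading is None.
At some moment in a run one of box1, box2, box3, box4, lid, fragment may be knocked a few centimetres aside while the robot is not near it.
Once in a run the grip may slacken for a moment while it holds something.
It also fails if it takes over 210 s, if anything falls off the work surface, if the arm or the gripper's body presses on something with over 40 N, if the wrist force passes 120 N, or if a joint passes its speed limit or range.

ROBOT

A 6-joint arm with a two-finger parallel gripper is mounted at the origin on the work surface. World frame = base frame: x ahead of the robot, y to its left, z up, the work surface at z = 0. Lengths are in m, angles in rad, forces in N, time in s.
With the tool pointing down it reaches from about 0.375 to 0.9 m from the base axis. Payload 3.1 kg.
Tool frame: the origin (TCP) lies at the very end of the fingers, on their centre line; the grasp point (between the pads) lies 19 mm behind it (manip.hold_point_z is the distance from the TCP to the grasp point, in m); y points along the fingers, z is the direction in which the jaws open and shut, and the axes are right-handed (so a half turn about y gives the same grasp; the last joint's range is limited). The gripper opens to 85 mm and grips with 20 to 120 N. Pads are 22 mm wide; open, the fingers measure 114 mm over their backs; the gripper's body (76 mm by 85 mm) begins 54 mm behind the grasp point. The pads swing forward as they close: fully open they stand 13 mm farther back than shut.
Start: joints at [-1.5, 0.527, 1.433, -0, 1.181, -0.178], TCP at [0.154, -0.606, 0.231] pointing down, gripper open.
Joint ranges: [-3.08, 3.08], [-0.75, 2.2], [0.22, 2.44], [-1.43, 4.57], [0, 2.65], [-2.85, 2.85]. Speed limits (rad/s): [2.79, 2.79, 3.14, 3.14, 3.14, 3.14].

INTERFACE

Orientations are given as a unit quaternion [x, y, z, w].
In Python, from station import manip, eyes, workorder gives the robot as it stands. The module is installed in compiled form; this text tells all that it offers.
- The arm moves only by the shell command python3 -m jog 'ROWS' [OPENING] [FORCE]. ROWS is JSON, a list of rows, each a list of 2 entries, a list of its own where there are three numbers: the shift along the tool's x, y, z in cm, then the turn about the tool's y in rad. A call has 1 to 20 rows; each row is the pose to reach, as a shift and turn from the pose commanded when the call began, along the tool's axes at that moment; what a row does not reach only later rows make up. A row lasts 1/12 s, in which the tool goes at most 41.7 mm and 7.16 degrees, less where a joint would pass 70% of its speed; a pose out of reach is approached as far as the arm can. A call with a gripper value outside its range is refused whole. OPENING is the finger opening in cm, from 0 to 8.54, set as the call begins (- or left out, the last holds). The fingers move at their own pace and stop on an object; FORCE is the grip in N (left out, the last holds). Time passes only in rows, so rows that repeat a pose let the fingers close. It gives the time, the measured TCP pose, the force and the opening at its end, in the units of the state.
- manip.sense(): the state, without advancing time (a new reading comes with each control period).
- eyes.snapshot(name): name is "scene" or "side" or "wrist"; returns a dict with "frame" (420x560x3 uint8, red, green, blue), "vfov" (degrees; the focal length in pixels is half the picture's height over the tangent of half this angle, whatever the lens; pixels are square), "cx", "cy" (the principal point, pixels), "rvec" (rotation vector, rad) and "tvec" (3), from world to camera coordinates, as OpenCV has them. Camera axes: x right, y down, z forward; pixel columns grow to the right and rows downward; lengths in m; the calibration is good to about 2 mm. A picture is of the moment at which its call begins. There is no depth.
- workorder.sign_off(): hands the job in, once; it reports no verdict.
The state is a dict: "t": time; "q": joint angles; "qd": joint speeds; "tau": joint torques, N m; "tcp_pos": TCP position; "tool_rot": TCP orientation; "force": force on the tool from outside, world axes, zero at the start; "ft_torque": the same for the moment, N m; "finger_gap": opening from 0.0 (shut) to 1.0 (fully open).
Only numpy, scipy, OpenCV 4.12 (cv2) and the standard library are available. Lean on these libraries where they do the work, as an engineer would, in place of code of your own. Each camera call takes 0.05 s, during which the arm holds its last target. There are 200 camera calls.

## Working session

There is one attempt and no reset: what is moved stays moved. The work goes in short steps, Python scripts to look and compute and a shell command to move; the robot and the scene stay as the last step left them, time stands still between calls to the robot, and variables do not carry over. Pictures are saved under pics/ and viewed, about 12 in all and at most 16, crops included, and the job is handed in when it is done.

```bash
mkdir -p pics; ls; cat > h.py <<'E'
import numpy as np,cv2
from station import manip,eyes,workorder
from scipy.spatial.transform import Rotation as R
def snap(n,save=None):
    s=eyes.snapshot(n); f=210/np.tan(np.radians(s["vfov"])/2)
    s["K"]=np.array([[f,0,s["cx"]],[0,f,s["cy"]],[0,0,1.]]); s["R"]=cv2.Rodrigues(np.array(s["rvec"],float))[0]; s["t"]=np.array(s["tvec"],float).ravel()
    if save: cv2.imwrite("pics/"+save,s["frame"][:,:,::-1]); np.savez("pics/"+save+".npz",frame=s["frame"],K=s["K"],R=s["R"],t=s["t"])
    return s
def ray(s,uv,z):
    uv=np.atleast_2d(np.array(uv,float)); d=np.c_[uv,np.ones(len(uv))]@np.linalg.inv(s["K"]).T@s["R"]; c=-s["R"].T@s["t"]
    return (c+d*((z-c[2])/d[:,2])[:,None])[:,:3]
def proj(s,P):
    p=(np.atleast_2d(P)@s["R"].T+s["t"])@s["K"].T; return p[:,:2]/p[:,2:]
def st():
    s=manip.sense(); r=R.from_quat(s["tool_rot"]).as_matrix()
    print("t",s["t"],"tcp",np.round(s["tcp_pos"],4),"y",np.round(r[:,1],3),"z",np.round(r[:,2],3),"x",np.round(r[:,0],3),"q",np.round(s["q"],3),"F",np.round(s["force"],1),"gap",s["finger_gap"]); return s,r
E
python3 - <<'E'
from h import *
st(); print(manip.hold_point_z)
ims=[]
for n in ["scene","side","wrist"]:
    s=snap(n,n+"0.png"); print(n,-s["R"].T@s["t"],s["R"][2],s["K"][0,0])
E
```

```text
pics
t 0.0 tcp [ 0.1539 -0.605   0.2303] y [-0.     0.002 -1.   ] z [ 0.246 -0.969 -0.002] x [-0.969 -0.246 -0.   ] q [-1.501  0.528  1.434  0.     1.181 -0.178] F [-0.2 -0.2 -0.2] gap 0.996910949625903
0.0187
scene [ 0.91501527 -0.52520531  0.83497034] [-0.39816216  0.51879658 -0.75651636] 387.3514482034905
side [0.39876543 0.78014884 0.76070002] [ 0.08392747 -0.75094413 -0.65501076] 447.1353532170401
wrist [ 0.21728126 -0.58909278  0.37231983] [-0.25123907 -0.06140849 -0.96597512] 303.4439282759557
```

View pics/scene0.png

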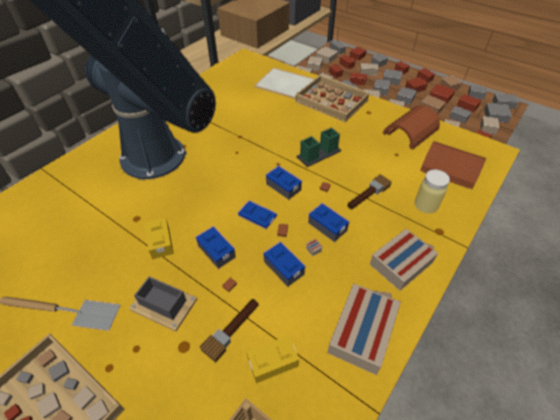

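View pics/side0.png

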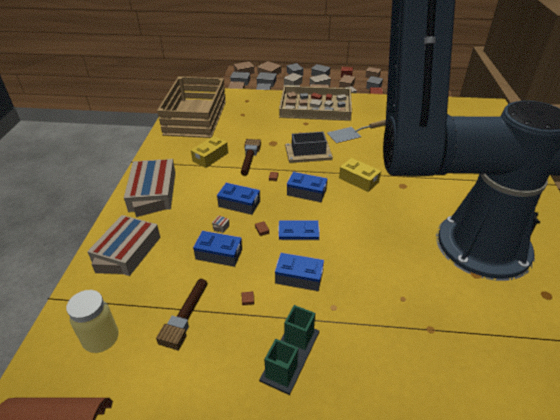

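```bash
python3 - <<'E'
import cv2
a=cv2.imread("pics/scene0.png");b=cv2.imread("pics/side0.png")
c=cv2.resize(a[125:360,140:400],None,fx=3,fy=2.55,interpolation=cv2.INTER_CUBIC)
c=cv2.resize(a[125:325,140:400],(780,600),interpolation=cv2.INTER_CUBIC)
d=cv2.resize(b[130:390,150:350],(462,600),interpolation=cv2.INTER_CUBIC)
cv2.imwrite("pics/c1.png",c);cv2.imwrite("pics/c2.png",d)
E
```

```text
(no output)
```

View pics/c1.png

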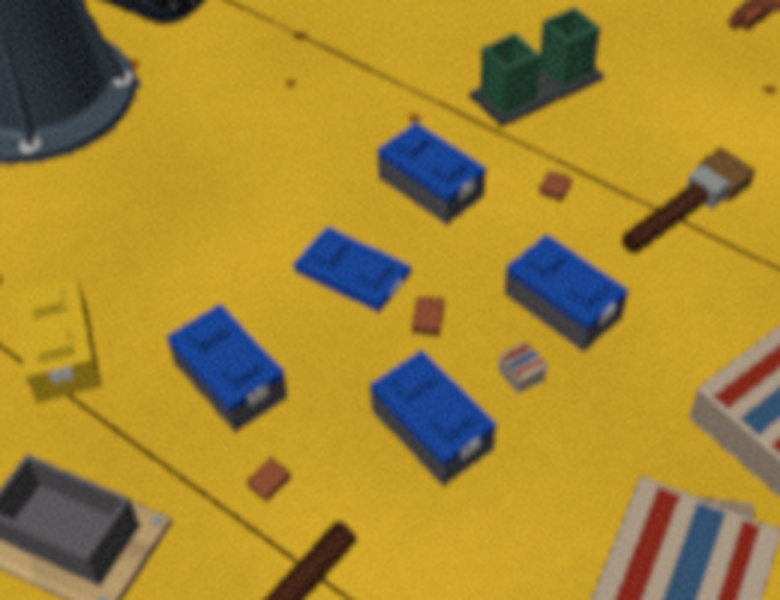

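View pics/c2.png

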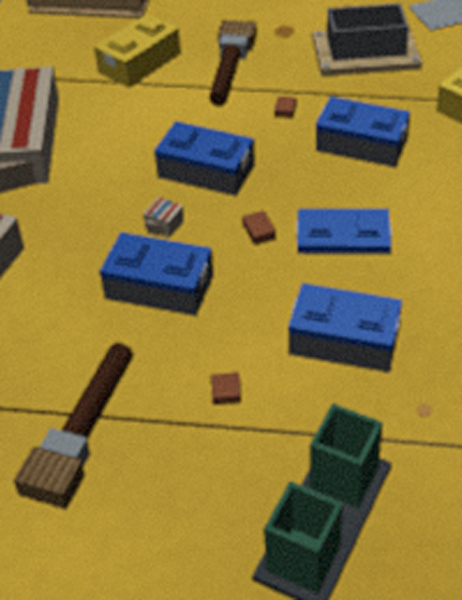

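```bash
cat >> h.py <<'E'
def grid(s,z,x0=.2,x1=1.0,y0=-.6,y1=.6,res=.001):
    xs=np.arange(x0,x1,res); ys=np.arange(y0,y1,res); X,Y=np.meshgrid(xs,ys)
    p=proj(s,np.c_[X.ravel(),Y.ravel(),np.full(X.size,z)]).astype(np.float32).reshape(X.shape+(2,))
    return cv2.remap(np.ascontiguousarray(s["frame"]),p[...,0],p[...,1],cv2.INTER_LINEAR)
def hsvmask(im,lo,hi): return cv2.inRange(cv2.cvtColor(im,cv2.COLOR_RGB2HSV),lo,hi)
BLUE=((106,120,60),(128,255,255))
def rects(m,amin,amax,x0=.2,y0=-.6,res=.001):
    out=[]
    for c in cv2.findContours(m,cv2.RETR_EXTERNAL,cv2.CHAIN_APPROX_NONE)[0]:
        a=cv2.contourArea(c)
        if amin<a<amax:
            (cx,cy),(w,h),th=cv2.minAreaRect(c)
            if w<h: w,h,th=h,w,th+90
            out.append((round(x0+cx*res,4),round(y0+cy*res,4),round(w,1),round(h,1),round((th+90)%180-90,1),int(a)))
    return out
E
python3 - <<'E'
from h import *
A,B=[dict(np.load(f"pics/{n}0.png.npz")) for n in("scene","side")]
for z in(.04,.017):
    m=hsvmask(grid(A,z),*BLUE)&hsvmask(grid(B,z),*BLUE)
    print("blue",z,rects(m,1500,9000))
G=((45,60,20),(90,255,255))
print("green .07",rects(hsvmask(grid(A,.07),*G)&hsvmask(grid(B,.07),*G),200,9000))
T=((0,110,60),(14,255,255))
print("sherd",rects(hsvmask(grid(A,.012),*T)&hsvmask(grid(B,.012),*T),250,2500))
W=((0,0,120),(179,105,255))
for z in (.024,):print("frag",rects(hsvmask(grid(A,z),*W)&hsvmask(grid(B,z),*W),300,2500))
D=((0,0,0),(179,255,75))
for z in(.056,): print("dark",rects(hsvmask(grid(A,z),*D)&hsvmask(grid(B,z),*D),500,9000))
for z in(.012,.02): print("handle",rects(hsvmask(grid(A,z),*D)&hsvmask(grid(B,z),*D),500,9000))
Y=((0,0,0),(179,150,255))
E
```

```text
blue 0.04 [(0.4253, 0.1416, 91.6, 54.7, -7.4, 4755), (0.6138, 0.09, 91.8, 54.6, -8.1, 4775), (0.5971, -0.09, 91.4, 54.3, -14.0, 4753), (0.4249, -0.1542, 91.8, 54.1, -12.9, 4715)]
blue 0.017 [(0.4203, 0.1423, 85.1, 30.4, -7.8, 2298), (0.6135, 0.0895, 84.4, 30.9, -8.7, 2292), (0.4361, 0.0036, 91.2, 53.8, 5.1, 4671), (0.5967, -0.095, 80.5, 32.8, -13.6, 2343), (0.42, -0.1602, 82.4, 32.6, -12.7, 2348)]
green .07 [(0.4389, 0.3581, 64.3, 39.5, 69.0, 1761), (0.4163, 0.2936, 43.1, 39.9, 70.3, 1551)]
sherd [(0.5281, 0.2126, 24.7, 20.8, -78.7, 450), (0.5256, 0.0028, 35.3, 22.1, -61.4, 710), (0.8173, -0.1409, 81.2, 5.5, -78.5, 331), (0.5206, -0.2102, 26.4, 18.1, 86.4, 426)]
frag [(0.6511, 0.2952, 31.2, 16.8, -5.0, 393), (0.8037, 0.0961, 117.6, 15.2, 72.0, 933), (0.833, 0.0904, 114.4, 13.4, 70.5, 372), (0.8632, 0.0818, 115.7, 15.5, 75.5, 1197), (0.8946, -0.1287, 131.6, 15.5, -75.1, 866), (0.8684, -0.1342, 133.7, 15.4, -74.8, 860), (0.8316, -0.1416, 133.1, 14.6, -75.1, 958), (0.8039, -0.1474, 131.8, 16.7, -78.6, 1108), (0.5996, -0.3259, 31.1, 14.9, 2.9, 381), (0.4866, -0.3228, 65.6, 16.1, -74.3, 7
[... 1373 characters left out ...]
0.3, -19.8, 1413), (0.429, 0.3327, 152.4, 67.3, 70.4, 5584), (0.4187, 0.2665, 40.2, 22.1, -18.4, 808), (0.6405, 0.2311, 100.7, 17.4, 79.6, 1208), (0.6035, -0.2615, 99.0, 17.0, -90.0, 1244), (0.4031, -0.3235, 92.1, 40.0, 40.7, 1015), (0.4241, -0.3383, 103.6, 61.3, 11.8, 1715), (0.8421, -0.4036, 105.7, 24.4, 2.2, 882), (0.8744, -0.45, 83.9, 30.0, 3.4, 1006), (0.9715, -0.464, 74.0, 55.0, -90.0, 1425), (0.8857, -0.4988, 111.4, 36.2, 4.4, 1527), (0.9355, -0.569, 62.0, 13.0, -90.0, 700), (0.9145, -0.567, 66.0, 11.0, -90.0, 666), (0.8945, -0.5665, 67.0, 11.0, -90.0, 596), (0.796, -0.5425, 115.0, 66.0, -90.0, 1458), (0.7596, -0.5062, 177.6, 74.4, 64.4, 1634), (0.7387, -0.51, 180.1, 9.7, 89.5, 1141)]
```

```bash
python3 -m jog '[[[0,-4,3],0],[[0,-8,6],0],[[0,-12,9],0],[[0,-16,12],0],[[0,-20,16],0],[[0,-24,20],0],[[0,-28,24],0],[[0,-32,28],0],[[0,-36,32],0],[[0,-36,36],0],[[0,-36,40],0]]'; python3 -c "
from h import *
st()"; python3 -m jog '[[[0,0,0],0],[[0,0,0],0]]'; python3 -c "
from h import *
st()"
```

```text
t: 1.07
tcp_pos: [0.2057, -0.8105, 0.4874]
tool_rot: [0.086, -0.692, 0.712, -0.089]
force: [0.2, -0.1, -0.3]
finger_gap: 1.001
t 1.0667 tcp [ 0.2057 -0.8105  0.4874] y [ 0.007 -0.028 -1.   ] z [ 0.246 -0.969  0.029] x [-0.969 -0.246  0.   ] q [-1.457  0.81   0.219  0.004  2.084 -0.132] F [ 0.2 -0.1 -0.3] gap 1.0006912002279649
t: 1.23
tcp_pos: [0.2057, -0.8101, 0.4886]
tool_rot: [0.087, -0.691, 0.712, -0.089]
force: [-1.3, 0.8, -0.4]
finger_gap: 0.999
t 1.2333 tcp [ 0.2057 -0.8101  0.4886] y [ 0.007 -0.029 -1.   ] z [ 0.246 -0.969  0.03 ] x [-0.969 -0.246  0.   ] q [-1.457  0.808  0.219  0.004  2.085 -0.133] F [-1.3  0.8 -0.4] gap 0.9985984864329248
```

```bash
python3 -m jog '[[[0,3,-4],0],[[0,6,-8],0],[[0,9,-12],0]]'; python3 -c "
from h import *
st()"
```

```text
t: 1.48
tcp_pos: [0.1862, -0.7348, 0.4257]
tool_rot: [0.087, -0.69, 0.713, -0.089]
force: [0.3, -1.4, 0.3]
finger_gap: 1.0
t 1.4833 tcp [ 0.1862 -0.7348  0.4257] y [ 0.007 -0.032 -0.999] z [ 0.246 -0.969  0.033] x [-0.969 -0.246  0.001] q [-1.471  0.603  0.773  0.004  1.732 -0.148] F [ 0.3 -1.4  0.3] gap 1.0003294593112229
```

```bash
python3 -m jog '[[[0,0.5,-4],0],[[0,1,-8],0],[[0,2,-12],0],[[0,3,-16],0],[[0,4,-20],0],[[0,4,-24],0],[[0,4,-28],0],[[0,4,-32],0],[[0,4,-34],0],[[0,4,-34],0]]'; python3 -c "
from h import *
st()"
```

```text
t: 2.32
tcp_pos: [0.1027, -0.4014, 0.3766]
tool_rot: [0.087, -0.692, 0.711, -0.089]
force: [-0.1, -0.1, 0.1]
finger_gap: 1.003
t 2.3167 tcp [ 0.1027 -0.4014  0.3766] y [ 0.006 -0.027 -1.   ] z [ 0.246 -0.969  0.028] x [-0.969 -0.246  0.   ] q [-1.597  0.049  1.718  0.007  1.348 -0.276] F [-0.1 -0.1  0.1] gap 1.0030432132071299
```

```bash
python3 -m jog '[[[0,0,-3],0],[[0,0,-6],0],[[0,0,-9],0]]'; python3 -c "
from h import *
st()";  python3 -m jog '[[[0,0,-3],0],[[0,0,-6],0],[[0,0,-8],0]]'; python3 -c "
from h import *
st()"
```

```text
t: 2.57
tcp_pos: [0.0806, -0.3191, 0.374]
tool_rot: [0.087, -0.691, 0.712, -0.089]
force: [-0.6, -0.1, 0.8]
finger_gap: 1.001
t 2.5667 tcp [ 0.0806 -0.3191  0.374 ] y [ 0.006 -0.03  -1.   ] z [ 0.247 -0.969  0.031] x [-0.969 -0.247  0.001] q [-1.677 -0.105  1.872  0.01   1.345 -0.357] F [-0.6 -0.1  0.8] gap 1.00108113284519
t: 2.82
tcp_pos: [0.061, -0.24, 0.3714]
tool_rot: [0.087, -0.691, 0.712, -0.089]
force: [-1.3, -0.3, -0.3]
finger_gap: 1.001
t 2.8167 tcp [ 0.061  -0.24    0.3714] y [ 0.006 -0.029 -1.   ] z [ 0.247 -0.969  0.029] x [-0.969 -0.247  0.001] q [-1.803 -0.272  1.996  0.013  1.391 -0.484] F [-1.3 -0.3 -0.3] gap 1.0010322598910213
```

```bash
python3 -m jog '[[[-4,0,1],0],[[-8,0,2],0],[[-12,0,3.5],0],[[-16,0,5],0],[[-20,0,6],0],[[-23,0,7],0],[[-26,0,3],0.1],[[-29,0,-1],0.2],[[-32,0,-5],0.3],[[-35,0,-9],0.4],[[-38,0,-12],0.5],[[-39,0,-16],0.6],[[-38,0,-20],0.7],[[-38,0,-24],0.8],[[-37,0,-28],0.9],[[-37,0,-32],1.0],[[-36,0,-36],1.0],[[-36,0,-40],1.0],[[-36,0,-42],1.0]]'; python3 -c "
from h import *
st()"
```

```text
t: 4.4
tcp_pos: [0.3274, 0.1866, 0.3625]
tool_rot: [-0.267, -0.651, 0.665, 0.253]
force: [1.5, 0.9, 0.4]
finger_gap: 1.003
t 4.4 tcp [0.3274 0.1866 0.3625] y [ 0.011 -0.026 -1.   ] z [-0.683 -0.73   0.011] x [-0.73   0.683 -0.026] q [ 0.242  0.013  1.796 -0.029  1.329  2.572] F [1.5 0.9 0.4] gap 1.0027976571012935
```

```bash
python3 -m jog '[[[2,0,-3],-0.12],[[4,0,-6],-0.24],[[7,0,-8],-0.36],[[10,0,-10],-0.48],[[14,0,-12],-0.6],[[18,0,-13],-0.72],[[22,0,-13],-0.84],[[26,0,-13],-0.96],[[30,0,-13],-1.08],[[34,0,-12],-1.2],[[38,0,-10],-1.32],[[42,0,-8],-1.44],[[46,0,-6],-1.56],[[50,0,-4],-1.68],[[52,-3,-2],-1.8],[[52,-6,-1],-1.92],[[52,-8,-1],-2.04],[[52,-8,-1],-2.16],[[52,-8,-1],-2.3],[[52,-8,-1],-2.33]]'; python3 -c "
from h import *
st()"
```

```text
t: 6.07
tcp_pos: [-0.0471, 0.5501, 0.4305]
tool_rot: [0.507, -0.489, 0.504, -0.5]
force: [0.3, 0.1, 0.1]
finger_gap: 0.999
t 6.0667 tcp [-0.0471  0.5501  0.4305] y [ 0.007 -0.023 -1.   ] z [1.    0.014 0.007] x [ 0.014 -1.     0.023] q [ 1.459  0.269  1.302 -0.01   1.593  1.445] F [0.3 0.1 0.1] gap 0.9992054286913262
```

```bash
python3 -m jog '[[[-4,-1,-0.8],0],[[-8,-2,-1.6],0],[[-12,-3,-2.4],0],[[-16,-4,-3.2],0],[[-20,-5,-4],0],[[-24,-7,-5],0],[[-28,-9,-6],0],[[-32,-11,-6.5],0],[[-35,-13,-7],0],[[-38,-14,-8],0]]'; python3 -c "
from h import *
st()"; python3 -m jog '[[[6,4,1],0],[[9,6,2],0]]';python3 -c "
from h import *
st()"
```

```text
t: 6.9
tcp_pos: [-0.1098, 0.8172, 0.4933]
tool_rot: [-0.501, 0.498, -0.498, 0.503]
force: [0.1, 1.5, 0.7]
finger_gap: 1.001
t 6.9 tcp [-0.1098  0.8172  0.4933] y [ 0.003  0.002 -1.   ] z [1.    0.008 0.003] x [ 0.008 -1.    -0.002] q [ 1.571  0.803  0.218 -0.004  2.119  1.561] F [0.1 1.5 0.7] gap 1.001022793896728
t: 7.07
tcp_pos: [-0.0992, 0.7706, 0.4623]
tool_rot: [-0.499, 0.499, -0.496, 0.505]
force: [0.0, 1.5, -0.0]
finger_gap: 1.001
t 7.0667 tcp [-0.0992  0.7706  0.4623] y [ 0.003  0.01  -1.   ] z [1.    0.009 0.003] x [ 0.009 -1.    -0.01 ] q [ 1.557  0.656  0.585 -0.003  1.891  1.547] F [ 0.   1.5 -0. ] gap 1.0012397073896306
```

```bash
cat >> h.py <<'E'
def go(x=None,y=None,z=None,yaw=None,dp=None):
    """print tool-axis shift (cm) and turn for a world TCP target; yaw = jaw axis angle, deg"""
    s,r=st(); p=np.array(s["tcp_pos"]); t=p.copy()
    for i,v in enumerate((x,y,z)):
        if v is not None: t[i]=v
    d=r.T@(t-p)*100; a=0
    cy=np.degrees(np.arctan2(r[1,2],r[0,2]))
    if yaw is not None: a=-np.radians((yaw-cy+90)%180-90)
    print("shift",np.round(d,2),"turn",round(a,3),"rows>=",max(np.linalg.norm(d)/4.1,abs(a)/.12),"jawyaw",round(cy,1)); return s,r
E
python3 - <<'E'
from h import *
A,B=[dict(np.load(f"pics/{n}0.png.npz")) for n in("scene","side")]
a=np.array([140+522/3,125+367/3]);b=np.array([150+163/2.31,130+215/2.31])
print(ray(A,a,.013),ray(B,b,.013))
p=ray(A,a,.013)[0]
go(p[0],p[1],.22,0)
E
```

```text
[[0.62797997 0.00341791 0.013     ]] [[ 0.62594394 -0.00114116  0.013     ]]
t 7.0667 tcp [-0.0992  0.7706  0.4623] y [ 0.003  0.01  -1.   ] z [1.    0.009 0.003] x [ 0.009 -1.    -0.01 ] q [ 1.557  0.656  0.585 -0.003  1.891  1.547] F [ 0.   1.5 -0. ] gap 1.0012397073896306
shift [77.57 23.73 71.98] turn 0.009 rows>= 26.4512364830737 jawyaw 0.5
```

```bash
python3 -m jog '[[[38,11,36],0],[[38,11,36],0],[[38,11,36],0],[[38,11,36],0],[[38,11,36],0],[[38,11,36],0],[[38,11,36],0],[[38,11,36],0],[[38,11,36],0],[[38,11,36],0],[[38,11,36],0],[[38,11,36],0],[[38,11,36],0]]';  python3 -m jog '[[[39.5,12.7,36],0],[[39.5,12.7,36],0],[[39.5,12.7,36],0],[[39.5,12.7,36],0],[[39.5,12.7,36],0],[[39.5,12.7,36],0],[[39.5,12.7,36],0],[[39.5,12.7,36],0],[[39.5,12.7,36],0],[[39.5,12.7,36],0],[[39.5,12.7,36],0],[[39.5,12.7,36],0],[[39.5,12.7,36],0],[[39.5,12.7,36],0],[[39.5,12.7,36],0]]'; python3 -c "
from h import *
st(); snap('wrist','w1.png')"
```

```text
t: 8.15
tcp_pos: [0.2662, 0.3897, 0.3548]
tool_rot: [-0.498, 0.497, -0.499, 0.506]
force: [0.7, -0.1, 0.4]
finger_gap: 1.002
t: 9.4
tcp_pos: [0.6307, -0.0036, 0.2282]
tool_rot: [-0.499, 0.496, -0.502, 0.503]
force: [-0.5, -0.1, 0.6]
finger_gap: 1.003
t 9.4 tcp [ 0.6307 -0.0036  0.2282] y [ 0.01  -0.001 -1.   ] z [1.    0.004 0.01 ] x [ 0.004 -1.     0.002] q [-0.183  0.535  1.428  0.     1.169 -0.187] F [-0.5 -0.1  0.6] gap 1.0027888548164454
```

View pics/w1.png

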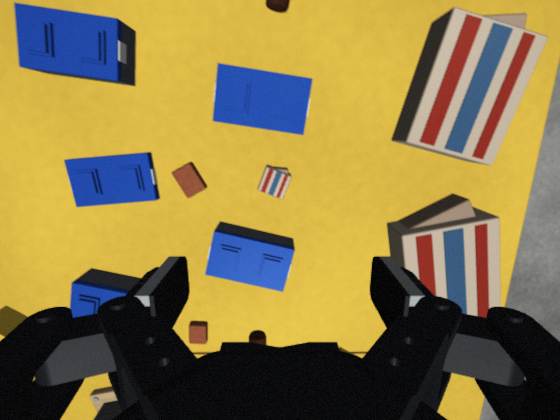

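```bash
python3 - <<'E'
from h import *
s=dict(np.load("pics/w1.png.npz"))
kw=dict(x0=.58,x1=.68,y0=-.05,y1=.05,res=.00025)
g=grid(s,.024,**kw)
h=cv2.cvtColor(g,cv2.COLOR_RGB2HSV)
yel=cv2.inRange(h,(15,110,60),(35,255,255))
m=cv2.morphologyEx(255-yel,cv2.MORPH_OPEN,np.ones((9,9)))
r=rects(m,4000,60000,.58,-.05,.00025); print(r)
big=cv2.resize(g[::-1],(500,500)); # up=+y, right=+x
c=cv2.resize(s["frame"][150:215,235:315],(560,455),interpolation=cv2.INTER_CUBIC)
cv2.imwrite("pics/c3.png",np.hstack([cv2.resize(big,(455,455)),c[:,:340]])[:,:,::-1])
E
```

```text
[(0.6277, 0.0057, 142.7, 126.6, 68.7, 15868)]
```

View pics/c3.png

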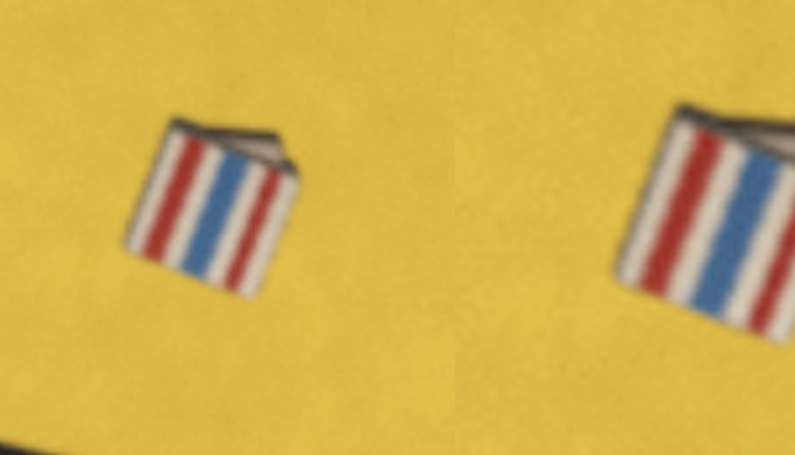

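```bash
python3 - <<'E'
from h import *
go(.6266,.0034,.06,-21.8)
E
```

```text
t 9.45 tcp [ 0.629  -0.0016  0.2282] y [ 0.007 -0.    -1.   ] z [1.    0.006 0.007] x [ 0.006 -1.     0.   ] q [-1.800e-01  5.330e-01  1.431e+00  1.000e-03  1.170e+00 -1.870e-01] F [-0.9  0.9 -0.6] gap 0.9985482331613251
shift [-0.51 16.82 -0.36] turn 0.386 rows>= 4.1054600933257746 jawyaw 0.3
```

```bash
python3 -m jog '[[[-0.5,16.8,-0.3],0.386],[[-0.5,16.8,-0.3],0.386],[[-0.5,16.8,-0.3],0.386],[[-0.5,16.8,-0.3],0.386],[[-0.5,16.8,-0.3],0.386],[[-0.5,16.8,-0.3],0.386],[[-0.5,16.8,-0.3],0.386],[[-0.5,16.8,-0.3],0.386]]' 6 30; python3 - <<'E'
from h import *
go(.6266,.0034,.003,-21.8)
for i in range(3): snap('wrist'); st()
snap('wrist','w2.png')
E
```

```text
t: 10.12
tcp_pos: [0.6283, 0.0046, 0.0625]
tool_rot: [0.394, -0.582, 0.587, -0.401]
force: [0.1, -0.1, -0.2]
finger_gap: 0.703
t 10.1167 tcp [0.6283 0.0046 0.0625] y [ 0.011 -0.001 -1.   ] z [ 0.93  -0.368  0.011] x [-0.368 -0.93  -0.003] q [-1.710e-01  7.470e-01  1.554e+00  1.000e-03  8.290e-01  2.060e-01] F [ 0.1 -0.1 -0.2] gap 0.7027363184150871
shift [ 0.19  5.95 -0.18] turn 0.004 rows>= 1.4528374666372292 jawyaw -21.6
t 10.1667 tcp [0.6283 0.0044 0.0625] y [ 0.011 -0.001 -1.   ] z [ 0.93  -0.368  0.011] x [-0.368 -0.93  -0.003] q [-1.710e-01  7.470e-01  1.555e+00  1.000e-03  8.290e-01  2.060e-01] F [ 0.2 -0.7 -0.4] gap 0.7005342462401705
t 10.2167 tcp [0.628  0.0043 0.0621] y [ 0.01  -0.001 -1.   ] z [ 0.93  -0.368  0.01 ] x [-0.368 -0.93  -0.003] q [-1.710e-01  7.480e-01  1.555e+00  1.000e-03  8.290e-01  2.060e-01] F [-0.1  0.1 -0.1] gap 0.6991708926624446
t 10.2667 tcp [0.6275 0.0043 0.0615] y [ 0.009 -0.001 -1.   ] z [ 0.929 -0.369  0.009] x [-0.369 -0.93  -0.003] q [-1.710e-01  7.480e-01  1.555e+00  1.000e-03  8.280e-01  2.060e-01] F [0.  0.4 0.4] gap 0.7005363537760401
```

```bash
python3 -m jog '[[[0.1,3,-0.1],0],[[0.1,5.8,-0.1],0],[[0.1,5.8,-0.1],0],[[0.1,5.8,-0.1],0],[[0.1,5.8,-0.1],0]]' 6; python3 -m jog '[[[0,0,0],0],[[0,0,0],0],[[0,0,0],0],[[0,0,0],0],[[0,0,0],0],[[0,0,0],0]]' 2 60; python3 -m jog '[[[0,-4,0],0],[[0,-8,0],0],[[0,-12,0],0],[[0,-16,0],0],[[0,-17,0],0],[[0,-17,0],0]]'; python3 - <<'E'
from h import *
go(.43,-.30,.2,12)
E
```

```text
t: 10.73
tcp_pos: [0.6254, 0.0036, 0.0014]
tool_rot: [0.396, -0.584, 0.586, -0.399]
force: [0.6, 0.5, 1.3]
finger_gap: 0.699
t: 11.23
tcp_pos: [0.626, 0.0037, 0.0021]
tool_rot: [0.395, -0.583, 0.587, -0.399]
force: [0.8, 0.1, 6.0]
finger_gap: 0.361
t: 11.73
tcp_pos: [0.6266, 0.0035, 0.1749]
tool_rot: [0.394, -0.582, 0.588, -0.401]
force: [1.0, -0.3, -1.9]
finger_gap: 0.366
t 11.7333 tcp [0.6266 0.0035 0.1749] y [ 0.013 -0.002 -1.   ] z [ 0.929 -0.369  0.013] x [-0.369 -0.929 -0.003] q [-1.730e-01  5.900e-01  1.492e+00  1.000e-03  1.046e+00  2.050e-01] F [ 1.  -0.3 -1.9] gap 0.3659164073155758
shift [35.46 -2.71 -7.04] turn -0.587 rows>= 8.841743599615953 jawyaw -21.6
```

```bash
python3 -m jog '[[[35.5,-5,-7],-0.587],[[35.5,-5,-7],-0.587],[[35.5,-5,-7],-0.587],[[35.5,-5,-7],-0.587],[[35.5,-5,-7],-0.587],[[35.5,-5,-7],-0.587],[[35.5,-5,-7],-0.587],[[35.5,-5,-7],-0.587],[[35.5,-5,-7],-0.587],[[35.5,-5,-7],-0.587],[[35.5,-5,-7],-0.587],[[35.5,-5,-7],-0.587],[[35.5,-5,-7],-0.587],[[35.5,-5,-7],-0.587]]'; python3 - <<'E'
from h import *
snap('wrist');st();s=snap('wrist','w3.png')
kw=dict(x0=.33,x1=.53,y0=-.45,y1=-.25,res=.0004)
a=grid(s,.056,**kw)[::-1]; b=grid(s,.012,**kw)[::-1]
o=np.hstack([cv2.resize(a,(400,400)),cv2.resize(b,(400,400))])
cv2.imwrite("pics/c4.png",np.vstack([o])[:,:,::-1])
E
```

```text
t: 12.9
tcp_pos: [0.428, -0.2983, 0.2185]
tool_rot: [-0.549, 0.444, -0.445, 0.551]
force: [0.0, 0.5, 0.2]
finger_gap: 0.361
t 12.95 tcp [ 0.4282 -0.2985  0.2187] y [ 0.002  0.001 -1.   ] z [0.978 0.21  0.003] x [ 0.21  -0.978 -0.001] q [-0.825  0.406  1.704  0.003  1.031 -1.038] F [ 0.4  0.3 -1. ] gap 0.36218428459306873
```

View pics/c4.png

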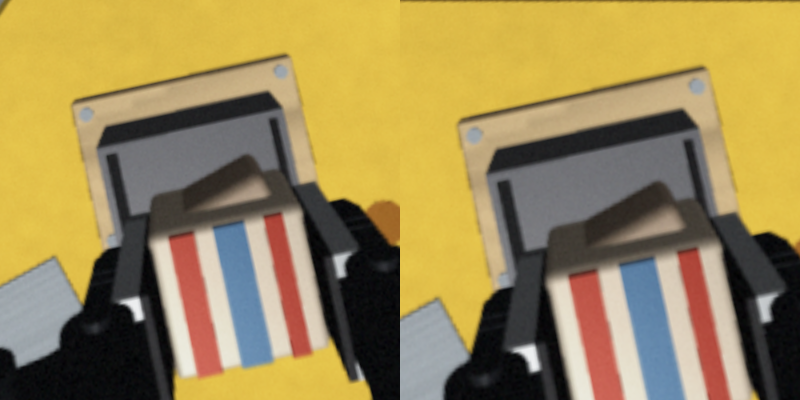

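```bash
python3 - <<'E'
from h import *
go(.431,-.345,.022,12.2)
E
```

```text
t 13.0 tcp [ 0.4282 -0.2987  0.2189] y [ 0.003  0.001 -1.   ] z [0.978 0.21  0.003] x [ 0.21  -0.978 -0.   ] q [-0.825  0.406  1.704  0.003  1.031 -1.038] F [ 0.3  0.7 -0.8] gap 0.3645714767966333
shift [ 4.59 19.69 -0.75] turn -0.001 rows>= 4.934764522083599 jawyaw 12.1
```

```bash
python3 -m jog '[[[4.6,4,-0.75],0],[[4.6,8,-0.75],0],[[4.6,11,-0.75],0],[[4.6,11,-0.75],0],[[4.6,14,-0.75],0],[[4.6,17,-0.75],0],[[4.6,18.5,-0.75],0],[[4.6,19.6,-0.75],0],[[4.6,19.6,-0.75],0],[[4.6,19.6,-0.75],0],[[4.6,19.6,-0.75],0],[[4.6,19.6,-0.75],0]]'; python3 -m jog '[[[0,0,0],0],[[0,0,0],0],[[0,0,0],0],[[0,0,0],0]]' 4.6; python3 -m jog '[[[0,-3,0],0],[[0,-7,0],0],[[0,-11,0],0],[[0,-15,0],0],[[0,-19,0],0],[[0,-21,0],0]]'; python3 - <<'E'
from h import *
go(.4361,.0036,.20,-84.9)
E
```

```text
t: 14.0
tcp_pos: [0.4315, -0.3475, 0.0252]
tool_rot: [-0.549, 0.443, -0.447, 0.55]
force: [-0.6, 0.3, -0.2]
finger_gap: 0.357
t: 14.33
tcp_pos: [0.4306, -0.3469, 0.0238]
tool_rot: [-0.549, 0.444, -0.446, 0.55]
force: [0.2, 0.1, 0.1]
finger_gap: 0.539
t: 14.83
tcp_pos: [0.4311, -0.3483, 0.2386]
tool_rot: [-0.549, 0.441, -0.449, 0.55]
force: [0.6, 0.2, -0.2]
finger_gap: 0.54
t 14.8333 tcp [ 0.4311 -0.3483  0.2386] y [ 0.008 -0.006 -1.   ] z [0.978 0.208 0.007] x [ 0.208 -0.978  0.008] q [-0.883  0.419  1.611  0.003  1.101 -1.093] F [ 0.6  0.2 -0.2] gap 0.5400503051725314
shift [-34.35   3.65   7.77] turn -1.451 rows>= 12.0884948631818 jawyaw 12.0
```

```bash
python3 -m jog '[[[-34,2,6],1.69],[[-34,2,6],1.69],[[-34,2,6],1.69],[[-34,2,6],1.69],[[-34,2,6],1.69],[[-34,2,6],1.69],[[-34,2,6],1.69],[[-34,2,6],1.69],[[-34,2,6],1.69],[[-34,2,6],1.69],[[-34,2,6],1.69],[[-34,2,6],1.69],[[-34,2,6],1.69],[[-34,2,6],1.69],[[-34,2,6],1.69],[[-34,2,6],1.69],[[-34,2,6],1.69]]' 7.8; cat >> h.py <<'E'
def wblue(z,cx,cy,fn="tmp.png",cams=("wrist",),half=.09):
    kw=dict(x0=cx-half,x1=cx+half,y0=cy-half,y1=cy+half,res=.0005); m=None
    for c in cams:
        k=hsvmask(grid(snap(c,c+fn),z,**kw),*BLUE); m=k if m is None else m&k
    return rects(m,4000,40000,cx-half,cy-half,.0005)
E
python3 - <<'E'
from h import *
snap('scene')
print(wblue(.017,.436,.0036)); print(wblue(.017,.436,.0036,cams=("wrist","scene","side")))
go(.4361,.0036,.05,-84.9)
E
```

```text
t: 16.25
tcp_pos: [0.4179, -0.0017, 0.2134]
tool_rot: [0.031, -0.706, 0.706, -0.033]
force: [0.3, -0.5, -0.7]
finger_gap: 0.913
[(0.4364, 0.0039, 189.6, 109.6, 4.9, 20299)]
[(0.4361, 0.0033, 182.5, 107.2, 4.9, 18936)]
t 16.5 tcp [ 0.418  -0.0018  0.2134] y [ 0.003  0.    -1.   ] z [ 0.09  -0.996  0.   ] x [-0.996 -0.09  -0.003] q [-2.740e-01  2.780e-01  1.949e+00  1.000e-03  9.110e-01  1.206e+00] F [ 0.7 -0.5  0.2] gap 0.9116333793049418
shift [-1.8  16.35 -0.38] turn 0.001 rows>= 4.011778388060903 jawyaw -84.8
```

```bash
python3 -m jog '[[[-1.85,4,-0.38],0],[[-1.85,8,-0.38],0],[[-1.85,12,-0.38],0],[[-1.85,15,-0.38],0],[[-1.85,15,-0.38],0],[[-1.85,15,-0.38],0],[[-1.85,15,-0.38],0]]'; python3 - <<'E'
from h import *
go(.4363,.0036,.0015,-85.1)
E
```

```text
t: 17.08
tcp_pos: [0.4374, 0.0035, 0.0645]
tool_rot: [0.03, -0.706, 0.707, -0.034]
force: [0.2, 0.5, 0.1]
finger_gap: 0.913
t 17.0833 tcp [0.4374 0.0035 0.0645] y [ 0.005 -0.    -1.   ] z [ 0.09  -0.996  0.001] x [-0.996 -0.09  -0.005] q [-2.490e-01  6.010e-01  2.037e+00  2.000e-03  4.990e-01  1.230e+00] F [0.2 0.5 0.1] gap 0.912593444958905
shift [ 0.14  6.3  -0.02] turn 0.004 rows>= 1.5360854601341578 jawyaw -84.8
```

```bash
python3 -m jog '[[[0.05,3,0],0],[[0.05,5,0],0],[[0.05,6.1,0],0],[[0.05,6.1,0],0],[[0.05,6.1,0],0],[[0.05,6.1,0],0]]'; python3 -m jog '[[[0,0,0],0],[[0,0,0],0],[[0,0,0],0],[[0,0,0],0],[[0,0,0],0],[[0,0,0],0]]' 4.5 70; python3 -m jog '[[[0,-3,0],0],[[0,-7,0],0],[[0,-11,0],0],[[0,-15,0],0],[[0,-19,0],0],[[0,-20,0],0],[[0,-20,0],0]]'; python3 - <<'E'
from h import *
go(.4305,-.342,.20,-77.8)
E
```

```text
t: 17.58
tcp_pos: [0.4378, 0.0034, 0.0044]
tool_rot: [0.029, -0.706, 0.707, -0.034]
force: [0.5, -0.1, 0.8]
finger_gap: 0.917
t: 18.08
tcp_pos: [0.4372, 0.0035, 0.0042]
tool_rot: [0.029, -0.706, 0.707, -0.034]
force: [-1.6, 0.6, 12.6]
finger_gap: 0.63
t: 18.67
tcp_pos: [0.4377, 0.0033, 0.2063]
tool_rot: [0.027, -0.705, 0.707, -0.036]
force: [0.7, -0.2, -0.9]
finger_gap: 0.626
t 18.6667 tcp [0.4377 0.0033 0.2063] y [ 0.013 -0.002 -1.   ] z [ 0.09  -0.996  0.003] x [-0.996 -0.09  -0.012] q [-2.50e-01  3.12e-01  1.92e+00  1.00e-03  8.96e-01  1.23e+00] F [ 0.7 -0.2 -0.9] gap 0.6258719436260877
shift [ 3.83  0.7  34.32] turn -0.123 rows>= 8.424565373013365 jawyaw -84.8
```

```bash
python3 - <<'E'
from h import *
A,B=[dict(np.load(f"pics/{n}0.png.npz")) for n in("scene","side")]
kw=dict(x0=.33,x1=.53,y0=-.44,y1=-.24,res=.0005)
M=None
for s in(A,B):
    g=grid(s,.056,**kw); h=cv2.cvtColor(g,cv2.COLOR_RGB2HSV)
    m=cv2.inRange(h,(0,0,0),(179,110,110)); 
    m=cv2.morphologyEx(m,cv2.MORPH_OPEN,np.ones((5,5)))
    cs=[c for c in cv2.findContours(m,0,2)[0] if cv2.contourArea(c)>3000]
    k=np.zeros_like(m); c=max(cs,key=cv2.contourArea); cv2.drawContours(k,[cv2.convexHull(c)],-1,255,-1)
    print(rects(k,1000,90000,.33,-.44,.0005)); M=k if M is None else M&k
print(rects(M,1000,90000,.33,-.44,.0005))
# board plane z=.012, wood + box, hull
M=None
for s in(A,B):
    g=grid(s,.012,**kw); h=cv2.cvtColor(g,cv2.COLOR_RGB2HSV)
    m=255-cv2.inRange(h,(15,150,40),(35,255,255)); m=cv2.morphologyEx(m,cv2.MORPH_OPEN,np.ones((9,9)))
    c=max(cv2.findContours(m,0,2)[0],key=cv2.contourArea); print('board',cv2.minAreaRect(c))
    M=m if M is None else M&m
print(rects(M,9000,190000,.33,-.44,.0005))
cv2.imwrite("pics/dbg.png",M[::-1])
E
```

```text
[(0.4419, -0.3456, 229.9, 134.5, 12.1, 29150)]
[(0.4275, -0.3105, 237.4, 209.8, -78.1, 45924)]
[(0.4337, -0.3414, 201.4, 111.2, 12.2, 20975)]
board ((191.8977813720703, 195.41033935546875), (288.28436279296875, 187.82203674316406), 12.200469017028809)
board ((208.86172485351562, 151.46157836914062), (265.73486328125, 320.6212158203125), 12.162203788757324)
[(0.4296, -0.3415, 265.2, 187.8, 12.3, 48305)]
```

```bash
python3 -m jog '[[[3.95,0,34.3],-0.123],[[3.95,0,34.3],-0.123],[[3.95,0,34.3],-0.123],[[3.95,0,34.3],-0.123],[[3.95,0,34.3],-0.123],[[3.95,0,34.3],-0.123],[[3.95,0,34.3],-0.123],[[3.95,0,34.3],-0.123],[[3.95,0,34.3],-0.123],[[3.95,0,34.3],-0.123],[[3.95,0,34.3],-0.123],[[3.95,4,34.3],-0.123],[[3.95,8,34.3],-0.123],[[3.95,12,34.3],-0.123],[[3.95,13,34.3],-0.123],[[3.95,13,34.3],-0.123],[[3.95,13,34.3],-0.123],[[3.95,13,34.3],-0.123]]'; python3 - <<'E'
from h import *
snap('wrist'); s,r=go(.432,-.3413,.0555,-77.8)
z=s["tcp_pos"][2]+.0128
for c in [("wrist",),("scene",),("side",),("wrist","scene","side")]: print(c,wblue(z,.43,-.34,fn="p.png",cams=c))
E
```

```text
t: 20.17
tcp_pos: [0.4287, -0.342, 0.0743]
tool_rot: [0.074, -0.702, 0.704, -0.077]
force: [0.1, -0.2, -0.6]
finger_gap: 0.629
t 20.2167 tcp [ 0.4288 -0.3423  0.0747] y [ 0.006 -0.003 -1.   ] z [ 0.212 -0.977  0.005] x [-0.977 -0.212 -0.005] q [-0.879  0.658  1.755  0.004  0.722  0.475] F [ 0.2 -0.2 -0.4] gap 0.6346746848236133
shift [-0.32  1.92 -0.04] turn 0.001 rows>= 0.47425498365015073 jawyaw -77.8
('wrist',) [(0.4333, -0.3411, 176.8, 111.6, 11.8, 18565)]
('scene',) [(0.4376, -0.3399, 166.4, 123.9, 12.0, 14763)]
('side',) [(0.45, -0.3304, 158.9, 92.9, -81.2, 11307), (0.3959, -0.3383, 145.8, 72.5, -81.6, 7927)]
('wrist', 'scene', 'side') [(0.4504, -0.3369, 107.9, 91.8, -80.0, 8164)]
```

```bash
python3 -m jog '[[[-0.28,0.5,0],0],[[-0.28,1,0],0],[[-0.28,1.4,0],0],[[-0.28,1.4,0],0],[[-0.28,1.4,0],0],[[-0.28,1.4,0],0]]';  python3 -m jog '[[[0,0.2,0],0],[[0,0.4,0],0],[[0,0.6,0],0],[[0,0.6,0],0],[[0,0.6,0],0]]'; python3 - <<'E'
from h import *
go(.432,-.3413,.0555,-77.8);snap('wrist','w5.png')
E
```

```text
t: 21.02
tcp_pos: [0.4302, -0.3408, 0.0581]
tool_rot: [-0.074, 0.703, -0.703, 0.076]
force: [-0.7, -1.1, -0.8]
finger_gap: 0.63
t: 21.43
tcp_pos: [0.4305, -0.3412, 0.0553]
tool_rot: [0.074, -0.703, 0.704, -0.077]
force: [-2.7, 2.5, 20.2]
finger_gap: 0.626
t 21.4333 tcp [ 0.4305 -0.3412  0.0553] y [ 0.004 -0.001 -1.   ] z [ 0.211 -0.977  0.002] x [-0.977 -0.211 -0.004] q [-0.875  0.693  1.759  0.004  0.686  0.48 ] F [-2.7  2.5 20.2] gap 0.6261446182004899
shift [-0.15 -0.02  0.05] turn 0.0 rows>= 0.03792889145515042 jawyaw -77.8
```

View pics/w5.png

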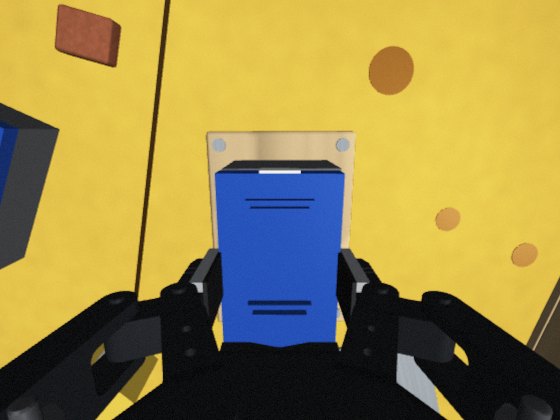

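```bash
python3 -m jog '[[[0,0,0],0],[[0,0,0],0],[[0,0,0],0],[[0,0,0],0]]' 7.8; python3 -m jog '[[[0,-4,0],0],[[0,-8,0],0],[[0,-12,0],0],[[0,-16,0],0],[[0,-16,-4],0],[[0,-16,-8],0],[[0,-16,-12],0],[[0,-16,-16],0],[[0,-16,-18],0],[[0,-16,-18],0]]'; python3 - <<'E'
from h import *
for z in(.068,): print(wblue(z,.43,-.34,fn="p.png",cams=("scene","side")),wblue(z,.43,-.34,fn="p.png",cams=("scene",)))
snap('wrist')
print(wblue(.04,.425,-.154,fn="p.png",cams=("wrist",)),wblue(.04,.425,-.154,fn="p.png",cams=("wrist","scene")))
go(.4249,-.1542,.06,-102.9)
E
```

```text
t: 21.82
tcp_pos: [0.4303, -0.3408, 0.0521]
tool_rot: [-0.074, 0.703, -0.703, 0.076]
force: [-0.5, 0.5, 0.5]
finger_gap: 0.916
t: 22.65
tcp_pos: [0.3887, -0.1598, 0.2116]
tool_rot: [-0.077, 0.705, -0.701, 0.076]
force: [-0.7, 0.8, -0.4]
finger_gap: 0.91
[(0.4307, -0.3406, 189.4, 106.8, 12.1, 19022)] [(0.4333, -0.3424, 198.3, 115.6, 11.9, 21458)]
[(0.4254, -0.1537, 189.5, 110.0, -12.9, 20376)] [(0.4258, -0.1543, 187.7, 108.3, -13.0, 19596)]
t 23.0 tcp [ 0.3924 -0.1663  0.2122] y [ 0.004 -0.    -1.   ] z [ 0.21  -0.978  0.001] x [-0.978 -0.21  -0.004] q [-0.666  0.291  1.933  0.002  0.915  0.692] F [0.1 0.  0.3] gap 0.9143282249067595
shift [-3.38 15.23 -0.52] turn 0.437 rows>= 3.8070356405570305 jawyaw -77.9
```

```bash
python3 -m jog '[[[-3.4,4,-0.5],0.12],[[-3.4,8,-0.5],0.24],[[-3.4,12,-0.5],0.36],[[-3.4,14,-0.5],0.437],[[-3.4,14,-0.5],0.437],[[-3.4,14,-0.5],0.437],[[-3.4,14,-0.5],0.437],[[-3.4,14,-0.5],0.437],[[-3.4,14,-0.5],0.437]]'; python3 - <<'E'
from h import *
go(.4256,-.154,.012,-102.9)
E
```

```text
t: 23.75
tcp_pos: [0.4255, -0.1538, 0.0742]
tool_rot: [-0.081, -0.702, 0.703, 0.076]
force: [0.1, 0.8, -0.2]
finger_gap: 0.912
t 23.75 tcp [ 0.4255 -0.1538  0.0742] y [ 0.007 -0.002 -1.   ] z [-0.222 -0.975  0.001] x [-0.975  0.222 -0.007] q [-0.596  0.588  1.996  0.004  0.551  1.195] F [ 0.1  0.8 -0.2] gap 0.9123929671638508
shift [0.03 6.22 0.01] turn 0.002 rows>= 1.5164961895199025 jawyaw -102.8
```

```bash
python3 -m jog '[[[0,3,0],0],[[0,5,0],0],[[0,6.1,0],0],[[0,6.1,0],0],[[0,6.1,0],0],[[0,6.1,0],0]]'; python3 -m jog '[[[0,0,0],0],[[0,0,0],0],[[0,0,0],0],[[0,0,0],0],[[0,0,0],0],[[0,0,0],0]]' 4.5 80; python3 -m jog '[[[0,-3,0],0],[[0,-7,0],0],[[0,-11,0],0],[[0,-15,0],0],[[0,-15,0],0],[[0,-15,0],0]]'; python3 - <<'E'
from h import *
snap('wrist');go(.4303,-.341,.12,-77.9)
E
```

```text
t: 24.25
tcp_pos: [0.4253, -0.1534, 0.0126]
tool_rot: [-0.081, -0.702, 0.703, 0.077]
force: [-0.7, 0.3, -0.0]
finger_gap: 0.914
t: 24.75
tcp_pos: [0.4253, -0.1534, 0.0129]
tool_rot: [-0.081, -0.702, 0.703, 0.077]
force: [-0.0, -0.0, 9.2]
finger_gap: 0.643
t: 25.25
tcp_pos: [0.4253, -0.1536, 0.1638]
tool_rot: [-0.082, -0.702, 0.704, 0.076]
force: [-0.1, 0.9, -3.2]
finger_gap: 0.645
t 25.3 tcp [ 0.4239 -0.1527  0.1621] y [ 0.005 -0.001 -1.   ] z [-0.222 -0.975 -0.   ] x [-0.975  0.222 -0.005] q [-0.596  0.409  1.933  0.003  0.795  1.197] F [-0.8  0.5 -3. ] gap 0.6424724089503105
shift [-4.79  4.22 18.22] turn -0.435 rows>= 4.708039539967977 jawyaw -102.8
```

```bash
python3 -m jog '[[[-1,0,4],-0.1],[[-2,0,8],-0.2],[[-3,0,12],-0.3],[[-4,0,16],-0.4],[[-4.8,0,18.2],-0.435],[[-4.8,2,18.2],-0.435],[[-4.8,4.2,18.2],-0.435],[[-4.8,4.2,18.2],-0.435],[[-4.8,4.2,18.2],-0.435],[[-4.8,4.2,18.2],-0.435],[[-4.8,4.2,18.2],-0.435]]'; python3 - <<'E'
from h import *
snap('wrist');s,r=go(.4303,-.341,.081,-77.9)
print(wblue(s["tcp_pos"][2]+.0275,.43,-.34,fn="p.png",cams=("wrist",)),wblue(s["tcp_pos"][2]+.0275,.43,-.34,fn="p.png",cams=("scene",)))
E
```

```text
t: 26.22
tcp_pos: [0.4309, -0.3409, 0.1197]
tool_rot: [0.073, -0.703, 0.703, -0.076]
force: [0.3, 0.3, -1.8]
finger_gap: 0.637
t 26.2667 tcp [ 0.4311 -0.341   0.1201] y [ 0.004 -0.001 -1.   ] z [ 0.21  -0.978  0.002] x [-0.978 -0.21  -0.004] q [-0.874  0.584  1.725  0.003  0.829  0.483] F [ 0.1  0.3 -1.4] gap 0.6368882707028799
shift [ 0.09  3.91 -0.03] turn 0.0 rows>= 0.9544221461237171 jawyaw -77.9
[(0.4411, -0.3387, 158.3, 111.8, 11.9, 16336)] [(0.4444, -0.3375, 153.9, 124.0, 12.6, 14503), (0.4823, -0.3621, 175.2, 102.6, 13.4, 7253)]
```

```bash
python3 -m jog '[[[0.12,1,0],0],[[0.12,2,0],0],[[0.12,2.8,0],0],[[0.12,3.3,0],0],[[0.12,3.6,0],0],[[0.12,3.8,0],0],[[0.12,3.9,0],0],[[0.12,3.95,0],0],[[0.12,3.95,0],0],[[0.12,3.95,0],0]]'; python3 -m jog '[[[0,0.1,0],0],[[0,0.2,0],0],[[0,0.2,0],0],[[0,0.2,0],0]]'; python3 - <<'E'
from h import *
st()
E
```

```text
t: 27.2
tcp_pos: [0.429, -0.3408, 0.081]
tool_rot: [-0.074, 0.703, -0.703, 0.075]
force: [-3.3, 1.6, 6.5]
finger_gap: 0.639
t: 27.53
tcp_pos: [0.429, -0.3408, 0.0809]
tool_rot: [0.073, -0.703, 0.703, -0.075]
force: [-6.6, 4.6, 20.7]
finger_gap: 0.639
t 27.5333 tcp [ 0.429  -0.3408  0.0809] y [ 0.003  0.    -1.   ] z [ 0.209 -0.978  0.   ] x [-0.978 -0.209 -0.003] q [-0.877  0.648  1.75   0.003  0.742  0.481] F [-6.6  4.6 20.7] gap 0.6394947562327504
```

```bash
python3 -m jog '[[[0,0,0],0],[[0,0,0],0],[[0,0,0],0],[[0,0,0],0]]' 7.8; python3 -m jog '[[[0,-4,0],0],[[0,-8,0],0],[[0,-12,0],0],[[-4,-13,-4],0.1],[[-8,-13,-8],0.2],[[-12,-13,-12],0.3],[[-15,-13,-16],0.4],[[-18,-13,-20],0.455],[[-20,-13,-24],0.455],[[-22,-13,-27],0.455],[[-22,-13,-28],0.455],[[-22,-13,-28],0.455],[[-22,-13,-28],0.455]]'; python3 - <<'E'
from h import *
snap('wrist');print(wblue(.108,.43,-.34,fn="p.png",cams=("scene","side")))
print(wblue(.04,.597,-.09,fn="p.png",cams=("wrist",)),wblue(.04,.597,-.09,fn="p.png",cams=("wrist","scene")))
go(.5971,-.09,.06,-104)
E
```

```text
t: 27.87
tcp_pos: [0.4297, -0.3415, 0.0778]
tool_rot: [0.073, -0.703, 0.703, -0.076]
force: [-0.0, 0.3, -0.4]
finger_gap: 0.916
t: 28.95
tcp_pos: [0.5865, -0.0161, 0.2079]
tool_rot: [0.085, 0.703, -0.701, -0.083]
force: [0.1, 0.6, -0.4]
finger_gap: 0.915
[(0.4306, -0.3417, 189.0, 113.4, 12.2, 20182)]
[(0.5982, -0.0889, 189.9, 112.5, -14.0, 20998)] [(0.5983, -0.09, 188.2, 108.0, -13.9, 19703)]
t 29.25 tcp [ 0.5854 -0.0229  0.2083] y [ 0.003 -0.    -1.   ] z [-0.244 -0.97  -0.   ] x [-0.97   0.244 -0.003] q [-2.300e-01  5.010e-01  1.560e+00  1.000e-03  1.078e+00  1.587e+00] F [-0.2 -0.2  0.5] gap 0.911741100178665
shift [-2.73 14.83  6.23] turn -0.002 rows>= 3.9797323625804495 jawyaw -104.1
```

```bash
python3 -m jog '[[[-2.8,2,3],0],[[-2.8,6,6.2],0],[[-2.8,10,6.2],0],[[-2.8,13,6.2],0],[[-2.8,13,6.2],0],[[-2.8,13,6.2],0],[[-2.8,16,6.2],0],[[-2.8,18.5,6.2],0],[[-2.8,19.5,6.2],0],[[-2.8,19.5,6.2],0],[[-2.8,19.5,6.2],0],[[-2.8,19.5,6.2],0]]'; python3 -m jog '[[[0,0,0],0],[[0,0,0],0],[[0,0,0],0],[[0,0,0],0],[[0,0,0],0],[[0,0,0],0]]' 4.5 80; python3 -m jog '[[[0,-3,0],0],[[0,-7,0],0],[[0,-11,0],0],[[0,-15,0],0],[[0,-19,0],0],[[0,-20,0],0],[[0,-20,0],0]]'; python3 - <<'E'
from h import *
snap('wrist');go(.430,-.3413,.16,-77.9)
E
```

```text
t: 30.25
tcp_pos: [0.6003, -0.0888, 0.0161]
tool_rot: [-0.089, -0.702, 0.702, 0.083]
force: [0.9, 0.1, 0.3]
finger_gap: 0.913
t: 30.75
tcp_pos: [0.5999, -0.0889, 0.0157]
tool_rot: [-0.088, -0.702, 0.702, 0.084]
force: [-0.4, -0.6, 7.9]
finger_gap: 0.64
t: 31.33
tcp_pos: [0.6001, -0.089, 0.218]
tool_rot: [-0.09, -0.701, 0.702, 0.082]
force: [0.5, 0.6, -3.2]
finger_gap: 0.635
t 31.3833 tcp [ 0.5981 -0.0884  0.2149] y [ 0.006 -0.001 -1.   ] z [-0.242 -0.97  -0.001] x [-0.97   0.242 -0.006] q [-3.320e-01  5.160e-01  1.508e+00  1.000e-03  1.112e+00  1.482e+00] F [-0.2 -0.1 -2.5] gap 0.6364552303516631
shift [10.24  5.41 28.61] turn -0.455 rows>= 7.527391461602764 jawyaw -104.0
```

```bash
python3 -m jog '[[[1.5,0,4],-0.08],[[3,0,8],-0.16],[[4.5,0,12],-0.24],[[6,0,16],-0.32],[[7.5,0,20],-0.4],[[9,0,24],-0.455],[[10.1,0,28],-0.455],[[10.1,0,28.6],-0.455],[[10.1,2,28.6],-0.455],[[10.1,5,28.6],-0.455],[[10.1,5,28.6],-0.455],[[10.1,5,28.6],-0.455],[[10.1,5,28.6],-0.455]]'; python3 - <<'E'
from h import *
snap('wrist');s,r=go(.4315,-.341,.124,-77.9)
print(wblue(s["tcp_pos"][2]+.0243,.43,-.34,fn="p.png",cams=("wrist",)))
E
```

```text
t: 32.47
tcp_pos: [0.4307, -0.3407, 0.1622]
tool_rot: [-0.074, 0.704, -0.703, 0.075]
force: [0.2, 0.8, -2.2]
finger_gap: 0.636
t 32.5167 tcp [ 0.4313 -0.3413  0.1631] y [ 0.003  0.    -1.   ] z [ 0.21  -0.978  0.001] x [-0.978 -0.21  -0.003] q [-0.874  0.518  1.691  0.003  0.93   0.483] F [ 0.5 -0.6 -3. ] gap 0.636003330872344
shift [-0.01  3.91 -0.03] turn 0.0 rows>= 0.9542984148431903 jawyaw -77.9
[(0.4393, -0.3393, 159.9, 112.2, 12.0, 16561)]
```

```bash
python3 -m jog '[[[0,1,0],0],[[0,2,0],0],[[0,2.8,0],0],[[0,3.3,0],0],[[0,3.6,0],0],[[0,3.8,0],0],[[0,3.95,0],0],[[0,4.05,0],0],[[0,4.05,0],0],[[0,4.05,0],0]]'; python3 -m jog '[[[0,0.1,0],0],[[0,0.1,0],0],[[0,0.1,0],0]]'; python3 - <<'E'
from h import *
st()
E
```

```text
t: 33.4
tcp_pos: [0.4307, -0.3413, 0.1237]
tool_rot: [0.073, -0.703, 0.703, -0.076]
force: [-2.8, 1.4, 4.7]
finger_gap: 0.64
t: 33.65
tcp_pos: [0.4307, -0.3413, 0.1237]
tool_rot: [0.073, -0.703, 0.703, -0.076]
force: [-3.9, 2.9, 11.6]
finger_gap: 0.635
t 33.65 tcp [ 0.4307 -0.3413  0.1237] y [ 0.003  0.    -1.   ] z [ 0.209 -0.978  0.001] x [-0.978 -0.209 -0.003] q [-0.875  0.579  1.722  0.003  0.839  0.483] F [-3.9  2.9 11.6] gap 0.6353055696218515
```

```bash
python3 -m jog '[[[0,0,0],0],[[0,0,0],0],[[0,0,0],0],[[0,0,0],0]]' 7.8; python3 -m jog '[[[0,-4,0],0],[[0,-8,0],0],[[0,-11,0],0],[[-3,-11,-4],0.1],[[-6,-11,-7],0.2],[[-9,-11,-11],0.3],[[-12,-11,-14],0.353],[[-14,-11,-18],0.353],[[-16,-11,-22],0.353],[[-19,-11,-26],0.353],[[-22,-11,-30],0.353],[[-24,-11,-34],0.353],[[-25.6,-10,-38],0.353],[[-25.6,-10,-38.5],0.353],[[-25.6,-10,-38.5],0.353],[[-25.6,-10,-38.5],0.353],[[-25.6,-10,-38.5],0.353]]'; python3 - <<'E'
from h import *
snap('wrist');print(wblue(.148,.43,-.34,fn="p.png",cams=("scene","side")))
print(wblue(.04,.6138,.09,fn="p.png",cams=("wrist",)),wblue(.04,.6138,.09,fn="p.png",cams=("wrist","scene")))
go(.6138,.09,.06,-98.1)
E
```

```text
t: 33.98
tcp_pos: [0.4312, -0.3417, 0.1214]
tool_rot: [0.073, -0.703, 0.703, -0.076]
force: [0.1, -0.1, 0.3]
finger_gap: 0.916
t: 35.4
tcp_pos: [0.6001, 0.0885, 0.2215]
tool_rot: [-0.05, -0.705, 0.706, 0.049]
force: [-1.0, -0.7, -0.3]
finger_gap: 0.918
[(0.4289, -0.3443, 187.5, 114.7, 11.5, 19919)]
[(0.6147, 0.0911, 189.8, 109.7, -8.3, 20400)] [(0.615, 0.0904, 188.4, 107.4, -8.3, 19466)]
t 35.7 tcp [0.6005 0.087  0.2223] y [ 0.004 -0.    -1.   ] z [-0.144 -0.99  -0.   ] x [-0.99   0.144 -0.004] q [-0.04   0.512  1.492  0.     1.134  1.675] F [-0.1  0.1 -0.2] gap 0.9155425065842883
shift [-1.22 16.23 -0.49] turn -0.003 rows>= 3.971449135324523 jawyaw -98.3
```

```bash
python3 -m jog '[[[-1.4,4,-0.55],0],[[-1.4,8,-0.55],0],[[-1.4,12,-0.55],0],[[-1.4,14.5,-0.55],0],[[-1.4,14.5,-0.55],0],[[-1.4,14.5,-0.55],0],[[-1.4,17,-0.55],0],[[-1.4,20,-0.55],0],[[-1.4,21,-0.55],0],[[-1.4,21,-0.55],0],[[-1.4,21,-0.55],0],[[-1.4,21,-0.55],0]]'; python3 -m jog '[[[0,0,0],0],[[0,0,0],0],[[0,0,0],0],[[0,0,0],0],[[0,0,0],0],[[0,0,0],0]]' 4.5 80; python3 -m jog '[[[0,-3,0],0],[[0,-7,0],0],[[0,-11,0],0],[[0,-15,0],0],[[0,-19,0],0],[[0,-23,0],0],[[0,-23,0],0],[[0,-23,0],0]]'; python3 - <<'E'
from h import *
snap('wrist');go(.430,-.3413,.20,-77.9)
E
```

```text
t: 36.7
tcp_pos: [0.6176, 0.0919, 0.0143]
tool_rot: [0.053, 0.705, -0.705, -0.048]
force: [0.2, -0.3, 0.2]
finger_gap: 0.911
t: 37.2
tcp_pos: [0.6173, 0.0919, 0.0143]
tool_rot: [0.053, 0.705, -0.705, -0.048]
force: [0.0, -1.3, 7.5]
finger_gap: 0.636
t: 37.87
tcp_pos: [0.6164, 0.0922, 0.2455]
tool_rot: [0.054, 0.706, -0.705, -0.046]
force: [0.2, 0.1, -3.1]
finger_gap: 0.637
t 37.9167 tcp [0.6145 0.0921 0.2428] y [ 0.004  0.    -1.   ] z [-0.142 -0.99  -0.001] x [-0.99   0.142 -0.004] q [-0.031  0.509  1.433  0.     1.196  1.682] F [ 0.  -0.2 -3.3] gap 0.6403235221422083
shift [12.15  4.2  45.52] turn -0.353 rows>= 11.537436513381916 jawyaw -98.1
```

```bash
python3 -m jog '[[[1,0,4],-0.04],[[2,0,8],-0.08],[[3,0,12],-0.12],[[4,0,16],-0.16],[[5,0,20],-0.2],[[6,0,24],-0.24],[[7,0,28],-0.28],[[8,0,32],-0.32],[[9,0,36],-0.353],[[10,0,40],-0.353],[[11,0,44],-0.353],[[11.9,0,45.5],-0.353],[[11.9,2,45.5],-0.353],[[11.9,4,45.5],-0.353],[[11.9,4,45.5],-0.353],[[11.9,4,45.5],-0.353],[[11.9,4,45.5],-0.353]]'; python3 - <<'E'
from h import *
snap('wrist');snap('wrist');s,r=go(.4326,-.341,.163,-77.9)
print(wblue(s["tcp_pos"][2]+.0257,.43,-.34,fn="p.png",cams=("wrist",)))
a=snap('scene','s5.png')["frame"];b=snap('side','d5.png')["frame"]
cv2.imwrite("pics/c5.png",np.hstack([cv2.resize(a[180:380,60:320],(400,308)),cv2.resize(b[60:260,200:460],(400,308))])[:,:,::-1])
E
```

```text
t: 39.33
tcp_pos: [0.4327, -0.3409, 0.2007]
tool_rot: [-0.074, 0.704, -0.703, 0.075]
force: [-0.0, 0.3, -1.2]
finger_gap: 0.637
t 39.4333 tcp [ 0.4334 -0.3415  0.202 ] y [ 0.004 -0.001 -1.   ] z [ 0.21  -0.978  0.002] x [-0.978 -0.21  -0.004] q [-0.871  0.466  1.651  0.003  1.022  0.486] F [ 0.4 -0.  -1.5] gap 0.6387672902911511
shift [ 0.08  3.9  -0.07] turn 0.0 rows>= 0.9516577177859383 jawyaw -77.9
[(0.4415, -0.3395, 156.7, 111.9, 12.0, 16143)]
```

View pics/c5.png

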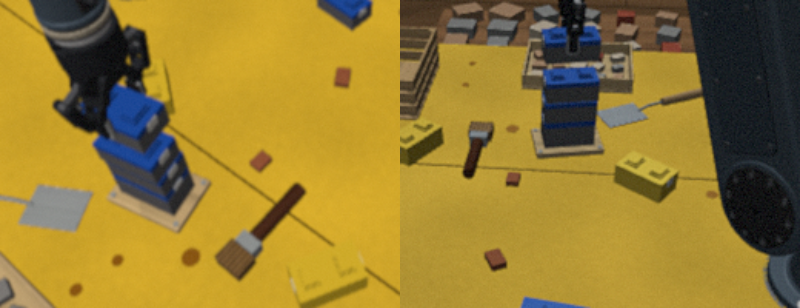

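```bash
python3 -m jog '[[[0.12,1,-0.04],0],[[0.12,2,-0.04],0],[[0.12,2.8,-0.04],0],[[0.12,3.3,-0.04],0],[[0.12,3.6,-0.04],0],[[0.12,3.8,-0.04],0],[[0.12,3.95,-0.04],0],[[0.12,4.05,-0.04],0],[[0.12,4.05,-0.04],0],[[0.12,4.05,-0.04],0]]'; python3 -m jog '[[[0,0.1,0],0],[[0,0.1,0],0],[[0,0.1,0],0]]'; python3 - <<'E'
from h import *
st()
E
```

```text
t: 40.42
tcp_pos: [0.4315, -0.3411, 0.1622]
tool_rot: [0.073, -0.703, 0.703, -0.076]
force: [-2.7, 1.7, 5.7]
finger_gap: 0.638
t: 40.67
tcp_pos: [0.4315, -0.3411, 0.1622]
tool_rot: [0.073, -0.703, 0.703, -0.076]
force: [-4.0, 2.1, 11.9]
finger_gap: 0.638
t 40.6667 tcp [ 0.4315 -0.3411  0.1622] y [ 0.003 -0.    -1.   ] z [ 0.209 -0.978  0.001] x [-0.978 -0.209 -0.003] q [-0.874  0.52   1.691  0.003  0.928  0.484] F [-4.   2.1 11.9] gap 0.637667161465404
```

```bash
python3 -m jog '[[[0,0,0],0],[[0,0,0],0],[[0,0,0],0],[[0,0,0],0]]' 7.8; python3 -m jog '[[[0,-4,0],0],[[0,-8,0],0],[[0,-8,0],0],[[-1,-8,-4],0.1],[[-2,-8,-8],0.2],[[-3,-8,-12],0.3],[[-4,-8,-16],0.342],[[-5,-8,-20],0.342],[[-6,-8,-24],0.342],[[-7,-8,-28],0.342],[[-8,-8,-32],0.342],[[-8.4,-8,-36],0.342],[[-8.4,-7,-40],0.342],[[-8.4,-6,-44],0.342],[[-8.4,-6,-47.4],0.342],[[-8.4,-6,-47.4],0.342],[[-8.4,-6,-47.4],0.342],[[-8.4,-6,-47.4],0.342]]'; python3 - <<'E'
from h import *
snap('wrist')
print(wblue(.188,.43,-.34,fn="p.png",cams=("scene","side")))
print(wblue(.04,.4253,.1416,fn="p.png",cams=("wrist",)),wblue(.04,.4253,.1416,fn="p.png",cams=("wrist","scene")))
go(.4253,.1416,.06,-97.4)
E
```

```text
t: 41.0
tcp_pos: [0.4319, -0.3416, 0.1599]
tool_rot: [0.073, -0.703, 0.703, -0.076]
force: [-0.3, -0.3, -0.4]
finger_gap: 0.917
t: 42.5
tcp_pos: [0.415, 0.1396, 0.2199]
tool_rot: [-0.047, -0.706, 0.706, 0.045]
force: [0.3, -0.6, -0.4]
finger_gap: 0.915
[]
[(0.4259, 0.1428, 190.9, 109.6, -7.4, 20433)] [(0.4264, 0.1421, 188.3, 107.2, -7.4, 19399)]
t 42.8 tcp [0.415  0.1387 0.22  ] y [ 0.004  0.    -1.   ] z [-0.133 -0.991 -0.001] x [-0.991  0.133 -0.004] q [ 0.066  0.293  1.898 -0.     0.947  1.771] F [ 0.4  0.3 -0.2] gap 0.9123086775733992
shift [-0.93 16.   -0.42] turn -0.004 rows>= 3.910177475179164 jawyaw -97.6
```

```bash
python3 -m jog '[[[-0.85,4,-0.5],0],[[-0.85,8,-0.5],0],[[-0.85,12,-0.5],0],[[-0.85,14.5,-0.5],0],[[-0.85,14.5,-0.5],0],[[-0.85,14.5,-0.5],0],[[-0.85,17,-0.5],0],[[-0.85,20,-0.5],0],[[-0.85,20.8,-0.5],0],[[-0.85,20.8,-0.5],0],[[-0.85,20.8,-0.5],0],[[-0.85,20.8,-0.5],0]]'; python3 -m jog '[[[0,0,0],0],[[0,0,0],0],[[0,0,0],0],[[0,0,0],0],[[0,0,0],0],[[0,0,0],0]]' 4.5 80; python3 -m jog '[[[0,-3,0],0],[[0,-7,0],0],[[0,-11,0],0],[[0,-15,0],0],[[0,-19,0],0],[[0,-23,0],0],[[0,-26,0],0],[[0,-26,0],0],[[0,-26,0],0]]'; python3 - <<'E'
from h import *
snap('wrist');go(.430,-.3413,.24,-77.9)
E
```

```text
t: 43.8
tcp_pos: [0.4254, 0.1437, 0.0136]
tool_rot: [0.049, 0.706, -0.705, -0.044]
force: [-0.4, -0.2, -0.4]
finger_gap: 0.914
t: 44.3
tcp_pos: [0.4251, 0.1436, 0.0136]
tool_rot: [0.048, 0.706, -0.705, -0.044]
force: [0.0, -0.8, 11.6]
finger_gap: 0.639
t: 45.05
tcp_pos: [0.4238, 0.1437, 0.2739]
tool_rot: [0.049, 0.706, -0.705, -0.043]
force: [0.1, 0.6, -2.0]
finger_gap: 0.638
t 45.1 tcp [0.4224 0.1436 0.2721] y [ 0.003  0.    -1.   ] z [-0.131 -0.991 -0.001] x [-0.991  0.131 -0.003] q [ 0.076  0.228  1.81  -0.     1.1    1.778] F [-0.1 -0.2 -1.8] gap 0.6418980262677373
shift [-7.07  3.21 47.97] turn -0.342 rows>= 11.853200922006202 jawyaw -97.5
```

```bash
python3 -m jog '[[[-0.6,0,4],-0.04],[[-1.2,0,8],-0.08],[[-1.8,0,12],-0.12],[[-2.4,0,16],-0.16],[[-3,0,20],-0.2],[[-3.6,0,24],-0.24],[[-4.2,0,28],-0.28],[[-4.8,0,32],-0.32],[[-5.4,0,36],-0.342],[[-6,0,40],-0.342],[[-6.5,0,44],-0.342],[[-7,0,48],-0.342],[[-7,1,48],-0.342],[[-7,3,48],-0.342],[[-7,3,48],-0.342],[[-7,3,48],-0.342],[[-7,3,48],-0.342]]'; python3 - <<'E'
from h import *
snap('wrist');snap('wrist');s,r=go(.4292,-.3413,.2016,-77.9)
print(wblue(s["tcp_pos"][2]+.0264,.43,-.34,fn="p.png",cams=("wrist",)))
E
```

```text
t: 46.52
tcp_pos: [0.4298, -0.3405, 0.241]
tool_rot: [-0.074, 0.704, -0.702, 0.075]
force: [-0.5, -0.3, -1.4]
finger_gap: 0.637
t 46.6167 tcp [ 0.4305 -0.3411  0.2423] y [ 0.004 -0.    -1.   ] z [ 0.21  -0.978  0.001] x [-0.978 -0.21  -0.003] q [-0.875  0.411  1.614  0.003  1.114  0.483] F [ 0.8  0.6 -1.1] gap 0.6404823348417927
shift [ 0.14  4.07 -0.01] turn 0.001 rows>= 0.9933273769204208 jawyaw -77.9
[(0.4401, -0.3387, 161.3, 111.9, 12.0, 16661)]
```

```bash
python3 -m jog '[[[0.12,1,-0.02],0],[[0.12,2,-0.02],0],[[0.12,2.8,-0.02],0],[[0.12,3.3,-0.02],0],[[0.12,3.6,-0.02],0],[[0.12,3.8,-0.02],0],[[0.12,4.0,-0.02],0],[[0.12,4.15,-0.02],0],[[0.12,4.2,-0.02],0],[[0.12,4.2,-0.02],0]]'; python3 -m jog '[[[0,0.1,0],0],[[0,0.1,0],0],[[0,0.1,0],0]]'; python3 - <<'E'
from h import *
st()
E
```

```text
t: 47.5
tcp_pos: [0.4291, -0.3416, 0.2017]
tool_rot: [0.073, -0.703, 0.704, -0.076]
force: [-2.4, 1.6, 8.0]
finger_gap: 0.641
t: 47.75
tcp_pos: [0.4291, -0.3416, 0.2017]
tool_rot: [0.073, -0.703, 0.704, -0.076]
force: [-2.7, 3.1, 14.0]
finger_gap: 0.637
t 47.75 tcp [ 0.4291 -0.3416  0.2017] y [ 0.004 -0.001 -1.   ] z [ 0.209 -0.978  0.002] x [-0.978 -0.209 -0.004] q [-0.878  0.462  1.66   0.003  1.017  0.481] F [-2.7  3.1 14. ] gap 0.6371969051047728
```

```bash
python3 -m jog '[[[0,0,0],0],[[0,0,0],0],[[0,0,0],0],[[0,0,0],0]]' 7.8; python3 -m jog '[[[0,-4,0],0],[[0,-7,0],0],[[0,-7,0],0],[[-4,-7,-1],0.12],[[-8,-7,-2],0.24],[[-12,-7,-2.5],0.36],[[-16,-7,-3],0.48],[[-18,-7,-3.3],0.6],[[-18,-5,-3.3],0.72],[[-18,-3,-3.3],0.84],[[-18,0,-3.3],0.96],[[-18,0,-3.3],1.08],[[-18,0,-3.3],1.2],[[-18,0,-3.3],1.32],[[-18,0,-3.3],1.44],[[-18,0,-3.3],1.56],[[-18,0,-3.3],1.68],[[-18,0,-3.3],1.78],[[-18,0,-3.3],1.78]]' 5; python3 - <<'E'
from h import *
snap('wrist')
print(wblue(.228,.43,-.34,fn="p.png",cams=("scene","side")))
st();w=snap('wrist','w6.png')
kw=dict(x0=.5,x1=.7,y0=-.42,y1=-.18,res=.0005)
g=grid(w,.012,**kw); m=hsvmask(g,(0,0,0),(179,255,70)); print(rects(cv2.morphologyEx(m,cv2.MORPH_OPEN,np.ones((7,7))),1500,20000,.5,-.42,.0005))
a=snap('scene')["frame"];b=snap('side')["frame"]
cv2.imwrite("pics/c6.png",np.hstack([cv2.resize(a[150:380,60:300],(300,300)),cv2.resize(b[40:240,200:400],(200,300)),cv2.resize(g[::-1],(250,300))])[:,:,::-1])
E
```

```text
t: 48.08
tcp_pos: [0.4291, -0.3416, 0.1988]
tool_rot: [0.073, -0.703, 0.703, -0.076]
force: [1.1, -0.7, 0.0]
finger_gap: 0.912
t: 49.67
tcp_pos: [0.5979, -0.2715, 0.1986]
tool_rot: [0.5, 0.501, -0.499, -0.5]
force: [0.3, -0.3, -0.6]
finger_gap: 0.584
[(0.4307, -0.3425, 188.5, 116.2, 12.2, 19948)]
t 49.8167 tcp [ 0.598  -0.2715  0.199 ] y [ 0.003  0.    -1.   ] z [-1.    -0.004 -0.003] x [-0.004  1.     0.   ] q [-5.970e-01  6.050e-01  1.381e+00  2.000e-03  1.154e+00  2.540e+00] F [-0.3 -0.5  1. ] gap 0.583772373561865
[(0.6028, -0.2606, 210.5, 45.1, 88.8, 8696)]
```

View pics/c6.png

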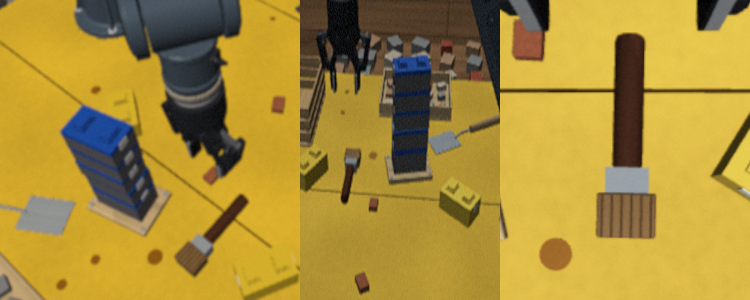

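```bash
python3 -m jog '[[[-2.15,4,-0.4],0.024],[[-2.15,8,-0.4],0.024],[[-2.15,12,-0.4],0.024],[[-2.15,14,-0.4],0.024],[[-2.15,14,-0.4],0.024],[[-2.15,17,-0.4],0.024],[[-2.15,19.2,-0.4],0.024],[[-2.15,19.5,-0.4],0.024],[[-2.15,19.5,-0.4],0.024],[[-2.15,19.5,-0.4],0.024]]'; python3 -m jog '[[[0,0,0],0],[[0,0,0],0],[[0,0,0],0],[[0,0,0],0],[[0,0,0],0],[[0,0,0],0]]' 1.2 50; python3 -m jog '[[[0,-3,0],0],[[0,-7,0],0],[[0,-10,0],0],[[0,-10,0],0],[[0,-10,0],0]]'; python3 - <<'E'
from h import *
snap('wrist');go(.61,-.02,.1,-12.5)
E
```

```text
t: 50.8
tcp_pos: [0.6041, -0.2938, 0.0064]
tool_rot: [0.507, 0.496, -0.493, -0.504]
force: [0.6, -1.5, 0.4]
finger_gap: 0.583
t: 51.3
tcp_pos: [0.6041, -0.2939, 0.0069]
tool_rot: [0.508, 0.495, -0.493, -0.503]
force: [-1.1, 0.9, 6.6]
finger_gap: 0.261
t: 51.72
tcp_pos: [0.604, -0.2941, 0.1077]
tool_rot: [0.508, 0.496, -0.493, -0.503]
force: [-0.3, 0.7, 0.1]
finger_gap: 0.256
t 51.7667 tcp [ 0.6026 -0.2931  0.1056] y [ 0.005 -0.001 -1.   ] z [-1.     0.022 -0.005] x [ 0.022  1.    -0.001] q [-6.200e-01  7.320e-01  1.414e+00  2.000e-03  9.900e-01  2.543e+00] F [-0.6 -0.4 -0.6] gap 0.2585705337739602
shift [27.32  0.54 -0.13] turn 0.196 rows>= 6.664884927761442 jawyaw 178.7
```

```bash
python3 -m jog '[[[2,0,0],-0.12],[[4,0,0],-0.24],[[6,0,0],-0.36],[[8,0,0],-0.48],[[10,0,0],-0.6],[[12,0,0],-0.72],[[14,0,0],-0.84],[[16,0,0],-0.96],[[18,0,0],-1.08],[[20,0,0],-1.2],[[22,0,0],-1.32],[[24,0,0],-1.44],[[26,0,0],-1.56],[[27.3,0,0],-1.68],[[27.3,0,0],-1.8],[[27.3,0,0],-1.92],[[27.3,0,0],-2.04],[[27.3,0,0],-2.16]]'; python3 - <<'E'
from h import *
go(.61,-.02,.1,-12.5)
E
```

```text
t: 53.27
tcp_pos: [0.607, -0.0195, 0.1025]
tool_rot: [-0.2, 0.679, -0.678, 0.2]
force: [0.4, 0.4, -0.4]
finger_gap: 0.256
t 53.2667 tcp [ 0.607  -0.0195  0.1025] y [-0.001  0.001 -1.   ] z [ 0.542 -0.84  -0.001] x [-0.84  -0.542  0.   ] q [-2.160e-01  6.710e-01  1.583e+00  1.000e-03  8.890e-01  7.810e-01] F [ 0.4  0.4 -0.4] gap 0.2561708552356924
shift [-0.23  0.25  0.21] turn -0.779 rows>= 6.4941418108541615 jawyaw -57.2
```

```bash
python3 -m jog '[[[0,0,0],-0.12],[[0,0,0],-0.24],[[0,0,0],-0.36],[[0,0,0],-0.48],[[0,0,0],-0.6],[[0,0,0],-0.72],[[0,0,0],-0.78],[[0,3,0],-0.78],[[0,6,0],-0.78],[[0,8,0],-0.78],[[0,9.1,0],-0.78],[[0,9.4,0],-0.78],[[0,9.4,0],-0.78],[[0,9.4,0],-0.78]]'; python3 -m jog '[[[0,0,0],0],[[0,0,0],0],[[0,0,0],0],[[0,0,0],0]]' 5; python3 -m jog '[[[0,-4,0],0],[[0,-8,0],0],[[0,-12,0],0],[[0,-16,0],0],[[0,-20,0],0],[[0,-21,0],0],[[0,-21,0],0]]'; python3 - <<'E'
from h import *
snap('wrist');st();w=snap('wrist','w7.png')
kw=dict(x0=.5,x1=.75,y0=-.15,y1=.35,res=.0005)
for n in("wrist","scene"):
    g=grid(w if n=="wrist" else snap(n),.012,**kw); m=hsvmask(g,(0,0,0),(179,255,70)); print(n,rects(cv2.morphologyEx(m,cv2.MORPH_OPEN,np.ones((7,7))),3500,20000,.5,-.15,.0005))
E
```

```text
t: 54.43
tcp_pos: [0.6093, -0.0202, 0.0108]
tool_rot: [0.44, -0.552, 0.554, -0.442]
force: [-0.4, 0.8, -1.1]
finger_gap: 0.256
t: 54.77
tcp_pos: [0.6095, -0.0202, 0.0115]
tool_rot: [0.44, -0.552, 0.554, -0.442]
force: [0.4, 1.2, 0.0]
finger_gap: 0.585
t: 55.35
tcp_pos: [0.6108, -0.0206, 0.2255]
tool_rot: [0.438, -0.549, 0.556, -0.444]
force: [0.4, -0.1, 0.5]
finger_gap: 0.588
t 55.4 tcp [ 0.6089 -0.0203  0.2225] y [ 0.008 -0.001 -1.   ] z [ 0.975 -0.222  0.008] x [-0.222 -0.975 -0.001] q [-2.170e-01  5.130e-01  1.489e+00  1.000e-03  1.132e+00  7.000e-03] F [ 0.2 -0.6 -1.5] gap 0.587340353336771
wrist [(0.6007, -0.0519, 210.0, 43.9, 76.0, 8727), (0.6718, -0.13, 99.0, 80.0, 0.0, 5120), (0.5103, -0.1141, 148.6, 58.5, 80.5, 5969)]
scene [(0.6398, 0.2362, 218.6, 40.3, 79.2, 7115), (0.5215, 0.2175, 280.0, 86.0, -90.0, 15640), (0.6013, -0.0479, 213.5, 39.8, 76.2, 7436)]
```

```bash
python3 -m jog '[[[0,-4,0],0],[[2,-8,-1],0],[[5,-11,-2],0],[[8,-14,-3],0],[[11,-17,-4],0],[[15,-19,-6],0],[[19,-20,-7.5],0],[[23,-20,-9],0],[[27,-20,-10.5],0],[[31,-20,-12],0],[[35,-20,-14],0],[[39,-20,-15],0],[[42.8,-20,-17],0],[[42.8,-20,-17],0]]'; python3 -m jog '[[[2,0,-3.5],0],[[4,0,-7],0],[[6,0,-10.5],0],[[8,0,-14],0],[[10,0,-18],0],[[12,0,-22],0],[[14,0,-26],0],[[16,0,-30],0],[[18,0,-34],0],[[20,0,-38],0],[[22,0,-41],0],[[22,0,-41],0],[[22,0,-41],0]]'; python3 - <<'E'
from h import *
st()
E
```

```text
t: 56.67
tcp_pos: [0.3438, -0.4024, 0.4164]
tool_rot: [-0.439, 0.555, -0.552, 0.441]
force: [0.8, -0.0, -0.6]
finger_gap: 0.586
t: 57.75
tcp_pos: [-0.1053, -0.5235, 0.4147]
tool_rot: [-0.437, 0.554, -0.553, 0.442]
force: [0.2, -0.1, -0.0]
finger_gap: 0.582
t 57.75 tcp [-0.1053 -0.5235  0.4147] y [ 0.005  0.005 -1.   ] z [ 0.974 -0.227  0.003] x [-0.227 -0.974 -0.006] q [-1.98   0.239  1.384  0.002  1.526 -1.751] F [ 0.2 -0.1 -0. ] gap 0.5819877314884029
```

```bash
python3 -m jog '[[[4,-1,0],0],[[8,-2,0],0],[[12,-3,0],0],[[16,-4,0],0],[[20,-5,0],0],[[24,-6,0],0],[[27,-7,0],0],[[29,-7,0],0],[[29,-7,0],0]]' | grep pos; python3 -c "
from h import *
st()"; python3 -m jog '[[[6,0,0],0],[[6,0,0],0]]' |grep rot; python3 -c "
from h import *
st()";python3 -m jog '[[[6,0,0],0],[[6,0,0],0]]'|grep rot; python3 -c "
from h import *
st()";python3 -m jog '[[[6,0,0],0],[[6,0,0],0],[[6,0,0],0],[[6,0,0],0]]'|grep rot; python3 -c "
from h import *
st()"
```

```text
tcp_pos: [-0.1656, -0.8098, 0.4801]
t 58.5 tcp [-0.1656 -0.8098  0.4801] y [ 0.006  0.006 -1.   ] z [ 0.975 -0.22   0.005] x [-0.22  -0.975 -0.008] q [-1.909  0.807  0.243  0.004  2.1   -1.684] F [-0.6 -0.4 -1.8] gap 0.5862012188822529
tool_rot: [0.446, -0.547, 0.558, -0.437]
t 58.6667 tcp [-0.1708 -0.8302  0.4624] y [ 0.001 -0.02  -1.   ] z [ 0.975 -0.22   0.005] x [-0.22  -0.975  0.019] q [-1.908  0.837  0.224  0.008  2.061 -1.681] F [ 0.1 -0.4 -0.9] gap 0.5856799088897391
tool_rot: [0.453, -0.54, 0.564, -0.429]
t 58.8333 tcp [-0.1762 -0.8484  0.4438] y [-0.006 -0.048 -0.999] z [ 0.975 -0.221  0.005] x [-0.221 -0.974  0.048] q [-1.908  0.859  0.226  0.012  2.01  -1.679] F [ 0.4 -0.8 -1.4] gap 0.5868587302600546
tool_rot: [0.462, -0.533, 0.571, -0.419]
t 59.1667 tcp [-0.1819 -0.8664  0.4286] y [-0.013 -0.08  -0.997] z [ 0.975 -0.222  0.005] x [-0.221 -0.972  0.081] q [-1.908  0.88   0.221  0.015  1.961 -1.678] F [-0.5  0.  -0.1] gap 0.5886517325134542
```

```bash
python3 -m jog '[[[6,-2,0],0],[[6,-2,0],0]]' |grep rot;python3 -m jog '[[[6,-2,0],0],[[6,-2,0],0]]' |grep rot;python3 -m jog '[[[6,-2,0],0],[[6,-2,0],0]]' |grep rot;python3 -m jog '[[[6,-2,0],0],[[6,-2,0],0]]' |grep rot;python3 -c "
from h import *
st()"; python3 -m jog '[[[6,-2,0],0],[[6,-2,0],0]]' |grep rot;python3 -m jog '[[[6,-2,0],0],[[6,-2,0],0]]' |grep rot;python3 -m jog '[[[6,-2,0],0],[[6,-2,0],0]]' |grep rot;python3 -m jog '[[[6,-2,0],0],[[6,-2,0],0]]' |grep rot;python3 -c "
from h import *
st()"
```

```text
tool_rot: [0.471, -0.525, 0.579, -0.409]
tool_rot: [0.479, -0.518, 0.585, -0.401]
tool_rot: [0.486, -0.51, 0.591, -0.392]
tool_rot: [0.494, -0.503, 0.597, -0.383]
t 59.8333 tcp [-0.1928 -0.8997  0.438 ] y [-0.039 -0.201 -0.979] z [ 0.975 -0.222  0.006] x [-0.218 -0.954  0.204] q [-1.913  0.876  0.219  0.031  1.843 -1.677] F [0.4 0.7 0.5] gap 0.5825375143574164
tool_rot: [0.502, -0.495, 0.603, -0.374]
tool_rot: [0.509, -0.487, 0.609, -0.365]
tool_rot: [0.517, -0.479, 0.614, -0.355]
tool_rot: [0.524, -0.471, 0.62, -0.346]
t 60.5 tcp [-0.2003 -0.922   0.4699] y [-0.065 -0.317 -0.946] z [ 0.975 -0.221  0.008] x [-0.212 -0.922  0.324] q [-1.918  0.85   0.218  0.048  1.746 -1.677] F [0.5 0.5 0.4] gap 0.5882099828831933
```

```bash
python3 -m jog '[[[6,1,0],0],[[6,1,0],0]]' |grep rot;python3 -m jog '[[[6,1,0],0],[[6,1,0],0]]' |grep rot;python3 -m jog '[[[6,1,0],0],[[6,1,0],0]]' |grep rot;python3 -m jog '[[[6,1,0],0],[[6,1,0],0]]' |grep rot;python3 -c "
from h import *
st()"; python3 -m jog '[[[6,1,0],0],[[6,1,0],0]]' |grep rot;python3 -m jog '[[[6,1,0],0],[[6,1,0],0]]' |grep rot;python3 -m jog '[[[6,1,0],0],[[6,1,0],0]]' |grep rot;python3 -m jog '[[[6,1,0],0],[[6,1,0],0]]' |grep rot;python3 -c "
from h import *
st()"
```

```text
tool_rot: [0.53, -0.463, 0.625, -0.337]
tool_rot: [0.537, -0.456, 0.63, -0.328]
tool_rot: [0.544, -0.447, 0.635, -0.319]
tool_rot: [0.551, -0.438, 0.64, -0.309]
t 61.1667 tcp [-0.215  -0.9805  0.4301] y [-0.088 -0.425 -0.901] z [ 0.975 -0.221  0.009] x [-0.203 -0.878  0.434] q [-1.916  0.912  0.22   0.061  1.565 -1.677] F [-0.5  0.6 -0.6] gap 0.5835314146319193
tool_rot: [0.557, -0.43, 0.645, -0.299]
tool_rot: [0.564, -0.421, 0.649, -0.288]
tool_rot: [0.571, -0.412, 0.654, -0.278]
tool_rot: [0.577, -0.403, 0.658, -0.268]
t 61.8333 tcp [-0.2259 -1.0221  0.4264] y [-0.112 -0.532 -0.839] z [ 0.975 -0.221  0.01 ] x [-0.19  -0.817  0.544] q [-1.916  0.937  0.219  0.076  1.415 -1.68 ] F [-0.1  0.6 -0.2] gap 0.5871267172277103
```

```bash
python3 -m jog '[[[6,1,0],0],[[6,1,0],0]]' |grep rot;python3 -m jog '[[[6,1,0],0],[[6,1,0],0]]' |grep rot;python3 -m jog '[[[6,1,0],0],[[6,1,0],0]]' |grep rot;python3 -m jog '[[[6,1,0],0],[[6,1,0],0]]' |grep rot;python3 -m jog '[[[6,1,0],0],[[6,1,0],0]]' |grep rot;python3 -c "
from h import *
st()"; python3 -m jog '[[[6,1,0],0],[[6,1,0],0]]' |grep rot;python3 -c "
from h import *
st()"
```

```text
tool_rot: [0.583, -0.393, 0.662, -0.258]
tool_rot: [0.589, -0.384, 0.666, -0.247]
tool_rot: [0.595, -0.375, 0.67, -0.237]
tool_rot: [0.601, -0.366, 0.674, -0.227]
tool_rot: [0.607, -0.356, 0.677, -0.216]
t 62.6667 tcp [-0.2352 -1.0557  0.459 ] y [-0.139 -0.653 -0.744] z [ 0.975 -0.22   0.01 ] x [-0.171 -0.725  0.668] q [-1.918  0.933  0.219  0.096  1.265 -1.686] F [0.7 0.8 0.6] gap 0.5823653478120604
tool_rot: [0.612, -0.347, 0.68, -0.206]
t 62.8333 tcp [-0.2365 -1.0601  0.4696] y [-0.144 -0.675 -0.724] z [ 0.975 -0.22   0.01 ] x [-0.166 -0.705  0.69 ] q [-1.919  0.928  0.218  0.1    1.24  -1.688] F [ 0.5 -0.4  1.2] gap 0.5846636197437154
```

```bash
python3 -m jog '[[[6,1,0],0],[[6,1,0],0]]' |grep rot; python3 - <<'E'
from h import *
s,r=st();p=np.array(s["tcp_pos"])
for P in[(.1,-.65,.5),(.42,-.15,.5),(.64,.27,.3)]: print(P,np.round(r.T@(np.array(P)-p)*100,1))
A=dict(np.load("pics/scene0.png.npz"));B=dict(np.load("pics/side0.png.npz"))
print("jar base",ray(A,(430,208),0),ray(B,(100,348),0))
E
```

```text
tool_rot: [0.617, -0.338, 0.683, -0.196]
t 63.0 tcp [-0.2377 -1.0637  0.4814] y [-0.149 -0.696 -0.703] z [ 0.975 -0.22   0.011] x [-0.162 -0.684  0.711] q [-1.919  0.921  0.218  0.104  1.217 -1.689] F [0.8 1.1 0.9] gap 0.5884914481058516
(0.1, -0.65, 0.5) [-32.4 -35.1  23.9]
(0.42, -0.15, 0.5) [-71.8 -74.7  44.1]
(0.64, 0.27, 0.3) [-118.3  -93.1   56.1]
jar base [[0.81433212 0.3266292  0.        ]] [[0.79019816 0.35070171 0.        ]]
```

```bash
python3 -m jog '[[[-10,-11,7],0],[[-20,-22,15],0],[[-32,-35,24],0],[[-32,-35,24],0],[[-32,-35,24],0],[[-32,-35,24],0],[[-32,-35,24],0],[[-32,-35,24],0],[[-32,-35,24],0],[[-32,-35,24],0],[[-32,-35,24],0],[[-32,-35,24],0],[[-32,-35,24],0],[[-32,-35,24],0],[[-32,-35,24],0]]'; python3 - <<'E'
from h import *
s,r=st();p=np.array(s["tcp_pos"])
for P in[(.42,-.15,.5),(.64,.27,.3)]: print(P,np.round(r.T@(np.array(P)-p)*100,1))
E
```

```text
t: 64.25
tcp_pos: [0.1025, -0.6524, 0.5041]
tool_rot: [0.617, -0.336, 0.683, -0.197]
force: [-0.4, -0.9, 0.3]
finger_gap: 0.589
t 64.25 tcp [ 0.1025 -0.6524  0.5041] y [-0.146 -0.696 -0.703] z [ 0.976 -0.216  0.012] x [-0.16  -0.685  0.711] q [-1.494  0.127  1.523 -0.299  0.743 -1.129] F [-0.4 -0.9  0.3] gap 0.5887094399226143
(0.42, -0.15, 0.5) [-39.8 -39.3  20.1]
(0.64, 0.27, 0.3) [-86.3 -57.7  32.3]
```

```bash
python3 -m jog '[[[-40,-39,20],0],[[-40,-39,20],0],[[-40,-39,20],0],[[-40,-39,20],0],[[-40,-39,20],0],[[-40,-39,20],0],[[-40,-39,20],0]]'; python3 - <<'E'
from h import *
s,r=st();p=np.array(s["tcp_pos"])
for P in[(.42,-.15,.5),(.64,.27,.3)]: print(P,np.round(r.T@(np.array(P)-p)*100,1))
E
```

```text
t: 64.83
tcp_pos: [0.257, -0.4073, 0.4996]
tool_rot: [0.616, -0.339, 0.684, -0.196]
force: [1.4, 0.4, -0.4]
finger_gap: 0.582
t 64.8333 tcp [ 0.257  -0.4073  0.4996] y [-0.149 -0.694 -0.704] z [ 0.975 -0.222  0.012] x [-0.165 -0.685  0.71 ] q [-0.901 -0.057  1.728 -0.696  1.025 -0.436] F [ 1.4  0.4 -0.4] gap 0.581989849728131
(0.42, -0.15, 0.5) [-20.3 -20.3  10.2]
(0.64, 0.27, 0.3) [-66.9 -38.7  22.1]
```

```bash
python3 -m jog '[[[-20,-20,10],0],[[-20,-20,10],0],[[-20,-20,10],0],[[-20,-20,10],0],[[-20,-20,10],0],[[-20,-20,10],0],[[-20,-20,10],0],[[-30,-24,13],0],[[-42,-28,16],0],[[-50,-32,18],0],[[-60,-36,20],0],[[-67,-38,22],0],[[-67,-38,22],0],[[-67,-38,22],0],[[-67,-38,22],0],[[-67,-38,22],0],[[-67,-38,22],0],[[-67,-38,22],0]]'; python3 - <<'E'
from h import *
snap('wrist')
s,r=st();p=np.array(s["tcp_pos"])
kw=dict(x0=.55,x1=.75,y0=.1,y1=.4,res=.0005)
g=grid(snap('scene'),.012,**kw); m=hsvmask(g,(0,0,0),(179,255,70)); print(rects(cv2.morphologyEx(m,cv2.MORPH_OPEN,np.ones((7,7))),3500,20000,.55,.1,.0005))
w=snap('wrist','w8.png');g=grid(w,.012,**kw); m=hsvmask(g,(0,0,0),(179,255,70)); print(rects(cv2.morphologyEx(m,cv2.MORPH_OPEN,np.ones((7,7))),3500,20000,.55,.1,.0005))
cv2.imwrite("pics/c7.png",np.hstack([w["frame"],cv2.resize(g[::-1],(240,420))])[:,:,::-1])
E
```

```text
t: 66.33
tcp_pos: [0.6106, 0.2137, 0.3187]
tool_rot: [0.616, -0.339, 0.683, -0.197]
force: [1.5, 0.2, 0.5]
finger_gap: 0.582
t 66.3833 tcp [0.6125 0.2193 0.3104] y [-0.148 -0.692 -0.707] z [ 0.977 -0.214  0.005] x [-0.155 -0.69   0.707] q [ 0.432  0.765  0.975 -0.635  1.874  0.604] F [ 1.8  2.4 -5.6] gap 0.5832797959688448
[(0.64, 0.2366, 222.2, 43.1, 79.6, 7618)]
[]
```

View pics/c7.png

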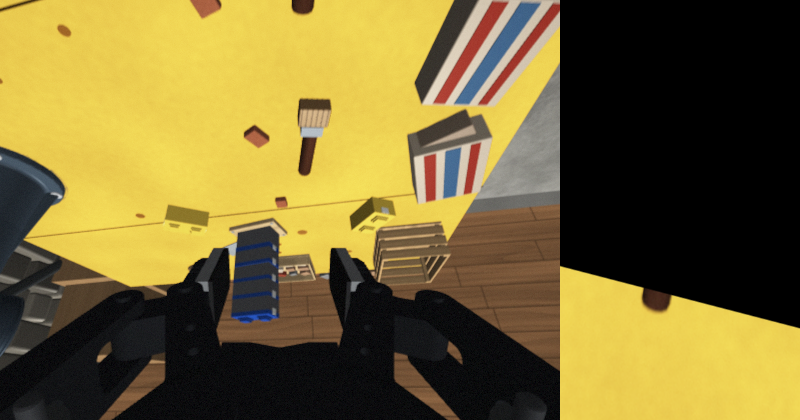

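```bash
python3 - <<'E'
from h import *
snap('wrist')
s,r=st();p=np.array(s["tcp_pos"])
for P in[(.6449,.2589,.06),(.6449,.2589,.009)]: print(P,np.round(r.T@(np.array(P)-p)*100,2))
E
```

```text
t 66.5333 tcp [0.6095 0.2127 0.3177] y [-0.151 -0.694 -0.704] z [ 0.976 -0.22   0.008] x [-0.16  -0.685  0.71 ] q [ 0.426  0.751  0.986 -0.641  1.877  0.603] F [ 0.7 -0.5  0.5] gap 0.5837911507626509
(0.6449, 0.2589, 0.06) [-22.04  14.39   2.23]
(0.6449, 0.2589, 0.009) [-25.67  17.98   2.19]
```

```bash
python3 -m jog '[[[-22,14.4,2.2],0],[[-22,14.4,2.2],0],[[-22,14.4,2.2],0],[[-22,14.4,2.2],0],[[-22,14.4,2.2],0],[[-22,14.4,2.2],0],[[-22,14.4,2.2],0],[[-22,14.4,2.2],0],[[-22,14.4,2.2],0],[[-22,14.4,2.2],0],[[-22,14.4,2.2],0]]'; python3 - <<'E'
from h import *
snap('wrist')
s,r=st();p=np.array(s["tcp_pos"])
for P in[(.6449,.2589,.009)]: print(P,np.round(r.T@(np.array(P)-p)*100,2))
A=snap('scene','s9.png');B=snap('side','d9.png')
cv2.imwrite("pics/c8.png",np.hstack([cv2.resize(A["frame"][120:260,300:440],(400,400),interpolation=2),cv2.resize(B["frame"][250:390,120:260],(400,400),interpolation=2)])[:,:,::-1])
E
```

```text
t: 67.45
tcp_pos: [0.6461, 0.2592, 0.0677]
tool_rot: [0.614, -0.339, 0.685, -0.198]
force: [-0.2, 0.2, 1.6]
finger_gap: 0.586
t 67.5 tcp [0.6459 0.2593 0.0673] y [-0.145 -0.692 -0.707] z [ 0.975 -0.22   0.016] x [-0.167 -0.688  0.707] q [ 0.459  1.084  0.934 -0.592  1.659  0.801] F [0.5 0.5 0.8] gap 0.5812697487764353
(0.6449, 0.2589, 0.009) [-4.07  4.17 -0.17]
```

View pics/c8.png

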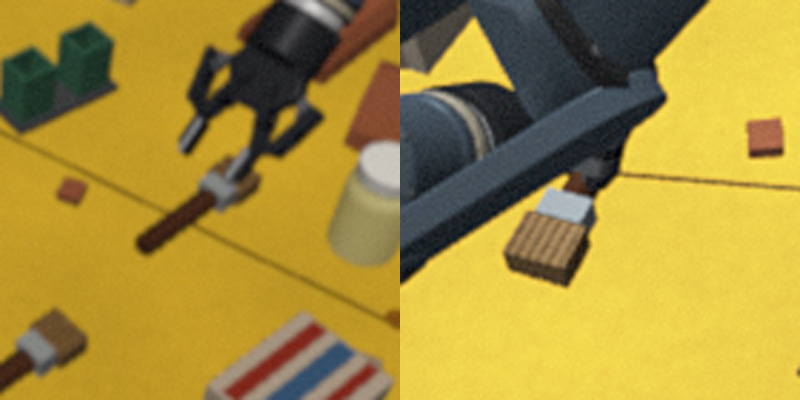

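```bash
python3 -m jog '[[[-2,2,-0.1],0],[[-3.6,3.7,-0.15],0],[[-4,4.1,-0.15],0],[[-4.1,4.2,-0.15],0],[[-4.1,4.2,-0.15],0],[[-4.1,4.2,-0.15],0],[[-4.1,4.2,-0.15],0]]'; python3 - <<'E'
from h import *
st()
E
```

```text
t: 68.18
tcp_pos: [0.644, 0.2587, 0.006]
tool_rot: [0.616, -0.339, 0.684, -0.197]
force: [-0.7, 0.0, 0.5]
finger_gap: 0.583
t 68.1833 tcp [0.644  0.2587 0.006 ] y [-0.147 -0.693 -0.706] z [ 0.975 -0.22   0.013] x [-0.164 -0.687  0.708] q [ 0.46   1.16   0.931 -0.59   1.601  0.839] F [-0.7  0.   0.5] gap 0.5831536419300586
```

```bash
python3 -m jog '[[[0.1,-0.1,0],0],[[0.1,-0.1,0],0],[[0.1,-0.1,0],0],[[0.1,-0.1,0],0],[[0.1,-0.1,0],0],[[0.1,-0.1,0],0]]' 1.2 60; python3 -m jog '[[[2,-2,0],0],[[5,-5,0],0],[[8,-8,0],0],[[11,-11,0],0],[[14,-14,0],0],[[17,-17,0],0],[[17,-17,0],0],[[17,-17,0],0]]'; python3 - <<'E'
from h import *
st()
E
```

```text
t: 68.68
tcp_pos: [0.6433, 0.259, 0.0075]
tool_rot: [0.616, -0.338, 0.683, -0.197]
force: [-1.5, 2.8, 5.1]
finger_gap: 0.316
t: 69.35
tcp_pos: [0.6424, 0.2602, 0.2507]
tool_rot: [0.613, -0.339, 0.685, -0.199]
force: [0.7, 0.2, -1.1]
finger_gap: 0.304
t 69.35 tcp [0.6424 0.2602 0.2507] y [-0.142 -0.691 -0.709] z [ 0.975 -0.22   0.018] x [-0.168 -0.689  0.705] q [ 0.462  0.888  0.868 -0.62   1.873  0.652] F [ 0.7  0.2 -1.1] gap 0.30375984455764754
```

```bash
python3 -m jog '[[[0,0,0],-0.12],[[0,0,0],-0.24],[[0,0,0],-0.36],[[0,0,0],-0.48],[[0,0,0],-0.6],[[0,0,0],-0.72],[[0,0,0],-0.84],[[0,0,0],-0.96],[[0,0,0],-1.08],[[0,0,0],-1.2],[[0,0,0],-1.32],[[0,0,0],-1.44],[[0,0,0],-1.57],[[0,0,0],-1.57]]'|grep -v pos; python3 -m jog '[[[0,0,0],-0.12],[[0,0,0],-0.24],[[0,0,0],-0.36],[[0,0,0],-0.48],[[0,0,0],-0.6],[[0,0,0],-0.72],[[0,0,0],-0.84],[[0,0,0],-0.96],[[0,0,0],-1.08],[[0,0,0],-1.2],[[0,0,0],-1.32],[[0,0,0],-1.44],[[0,0,0],-1.57],[[0,0,0],-1.57],[[0,0,0],-1.57]]'; python3 - <<'E'
from h import *
st()
A=snap('scene','s10.png');B=snap('side','d10.png')
cv2.imwrite("pics/c9.png",np.hstack([cv2.resize(A["frame"][40:240,290:450],(400,500),interpolation=2),cv2.resize(B["frame"][150:400,60:260],(400,500),interpolation=2)])[:,:,::-1])
E
```

```text
t: 70.52
tool_rot: [0.919, -0.101, 0.044, -0.378]
force: [-0.3, -0.6, 0.3]
finger_gap: 0.305
t: 71.77
tcp_pos: [0.6404, 0.2594, 0.2446]
tool_rot: [0.684, 0.195, -0.615, -0.339]
force: [0.4, 1.0, -0.8]
finger_gap: 0.302
t 71.7667 tcp [0.6404 0.2594 0.2446] y [-0.15  -0.694 -0.704] z [-0.974  0.224 -0.013] x [ 0.167  0.684 -0.71 ] q [ 0.462  0.895  0.873 -0.619  1.873 -2.483] F [ 0.4  1.  -0.8] gap 0.3017016396210189
```

View pics/c9.png

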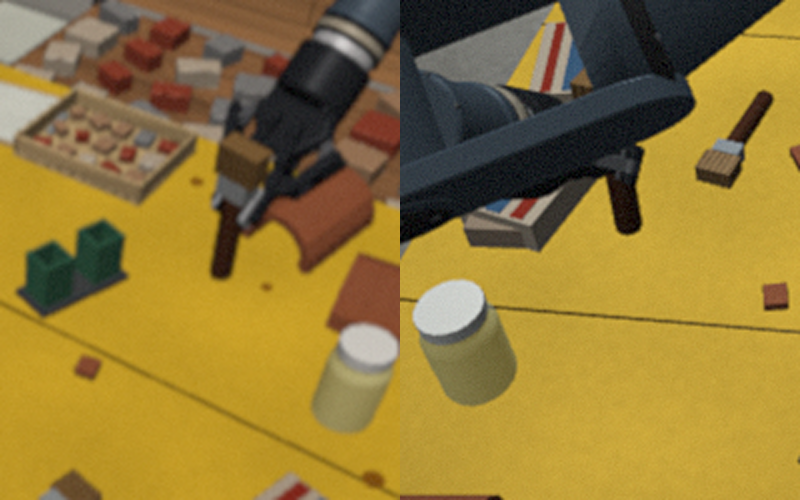

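```bash
cat >> h.py <<'E'
def tri(S1,u1,S2,u2):
    P=[s["K"]@np.c_[s["R"],s["t"]] for s in(S1,S2)]
    X=cv2.triangulatePoints(P[0],P[1],np.array(u1,float).reshape(2,1),np.array(u2,float).reshape(2,1))[:,0]; return X[:3]/X[3]
def handle(s,P,half=45):
    """brown-handle mask contour near projected point: end points of its axis (px)"""
    u=proj(s,P)[0].astype(int); h=cv2.cvtColor(np.ascontiguousarray(s["frame"]),cv2.COLOR_RGB2HSV)
    m=np.zeros(h.shape[:2],np.uint8); x0,y0=max(u[0]-half,0),max(u[1]-half,0)
    k=cv2.inRange(h,(0,90,15),(14,255,90))|cv2.inRange(h,(170,90,15),(179,255,90)); m[y0:u[1]+half,x0:u[0]+half]=k[y0:u[1]+half,x0:u[0]+half]
    c=max(cv2.findContours(m,0,2)[0],key=cv2.contourArea); r=cv2.minAreaRect(c); b=cv2.boxPoints(r)
    e=sorted([(b[i]+b[(i+1)%4])/2 for i in range(4)],key=lambda q:-abs((q-np.array(r[0]))@(q-np.array(r[0]))))[:2]
    return sorted([q.tolist() for q in e],key=lambda q:q[1]),r
E
python3 - <<'E'
from h import *
A,B=[dict(np.load(f"pics/{n}10.png.npz")) for n in("s","d")]
G=(.641,.262,.2)
for n,s in(("A",A),("B",B)): print(n,proj(s,G),handle(s,G))
print(tri(A,(378.4,150),B,(174,265)))
# cups
A,B=[dict(np.load(f"pics/{n}0.png.npz")) for n in("scene","side")]
kw=dict(x0=.35,x1=.5,y0=.22,y1=.42,res=.0004)
g=[grid(s,.07,**kw)[::-1] for s in(A,B)]
cv2.imwrite("pics/c10.png",np.hstack([cv2.resize(q,(375,500)) for q in g])[:,:,::-1])
E
```

```text
A [[378.17351105 141.51047991]] ([[415.32415771484375, 101.79714965820312], [370.59808349609375, 143.25059509277344]], ((392.96112060546875, 122.52387237548828), (21.2158145904541, 60.98204803466797), 47.17474365234375))
B [[172.11918665 246.97182308]] ([[168.6106719970703, 235.83111572265625], [174.78370666503906, 265.46173095703125]], ((171.6971893310547, 250.64642333984375), (30.26681137084961, 11.462228775024414), 78.2317123413086))
[0.64150354 0.27293094 0.16516993]
```

View pics/c10.png

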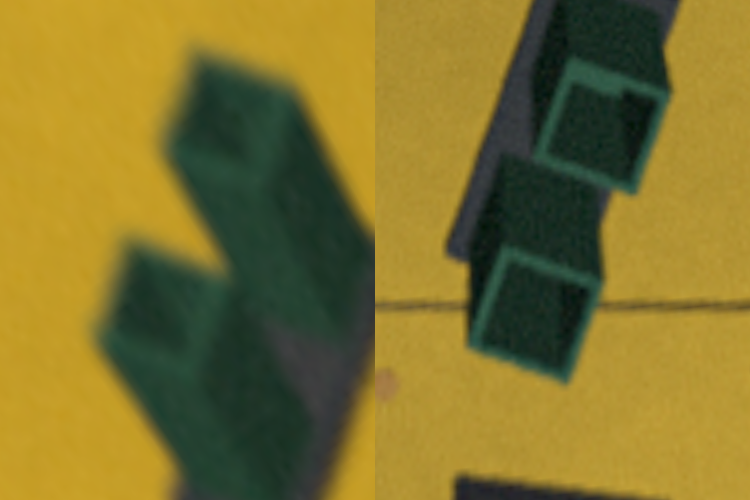

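```bash
cat >> h.py <<'E'
def axis(SA,la,SB,lb,zs):
    """line = intersection of planes through image lines la, lb; returns points at heights zs"""
    N=[];D=[]
    for s,l in((SA,la),(SB,lb)):
        d=[s["R"].T@np.linalg.inv(s["K"])@np.r_[p,1.] for p in l]; n=np.cross(*d); n/=np.linalg.norm(n); N.append(n); D.append(n@(-s["R"].T@s["t"]))
    return [np.round(np.r_[np.linalg.solve(np.array(N)[:,:2],np.array(D)-np.array(N)[:,2]*z),z],4) for z in zs]
E
python3 - <<'E'
from h import *
A,B=[dict(np.load(f"pics/{n}10.png.npz")) for n in("s","d")]
for a in(((378.6,148.8),(383.4,122)),((378.6,148.8),(382.9,122))): print(axis(A,a,B,((168.61,235.83),(174.78,265.46)),(.165,.2,.2446)))
s,r=st();p=np.array(s["tcp_pos"])
for P in[(.4415,.372,.25),(.4151,.296,.25)]: print(P,np.round(r.T@(np.array(P)-p)*100,2))
E
```

```text
[array([0.6674, 0.2097, 0.165 ]), array([0.6596, 0.2254, 0.2   ]), array([0.6497, 0.2453, 0.2446])]
[array([0.6748, 0.1932, 0.165 ]), array([0.6608, 0.2227, 0.2   ]), array([0.643 , 0.2603, 0.2446])]
t 71.8667 tcp [0.6406 0.2595 0.2454] y [-0.15  -0.694 -0.704] z [-0.975  0.223 -0.013] x [ 0.166  0.685 -0.71 ] q [ 0.462  0.894  0.872 -0.62   1.874 -2.484] F [-0.1  0.3 -0.9] gap 0.3058455539666179
(0.4415, 0.372, 0.25) [ 4.07 -5.15 21.91]
(0.4151, 0.296, 0.25) [-1.58  0.51 22.79]
```

```bash
python3 - <<'E'
from h import *
s,r=st();p=np.array(s["tcp_pos"])
for P in[(.414,.283,.25),(.414,.283,.175)]: print(P,np.round(r.T@(np.array(P)-p)*100,2))
E
python3 -m jog '[[[-1,-0.5,4],0],[[-1.5,-0.5,8],0],[[-2,-0.5,12],0],[[-2.4,-0.5,16],0],[[-2.4,-0.5,20],0],[[-2.4,-0.5,22.6],0],[[-2.4,-0.5,22.6],0],[[-2.4,-0.5,22.6],0],[[-2.4,-0.5,22.6],0]]'; python3 - <<'E'
from h import *
snap('wrist')
s,r=st();p=np.array(s["tcp_pos"])
for P in[(.414,.283,.175)]: print(P,np.round(r.T@(np.array(P)-p)*100,2))
E
```

```text
t 71.8667 tcp [0.6406 0.2595 0.2454] y [-0.15  -0.694 -0.704] z [-0.975  0.223 -0.013] x [ 0.166  0.685 -0.71 ] q [ 0.462  0.894  0.872 -0.62   1.874 -2.484] F [-0.1  0.3 -0.9] gap 0.3058455539666179
(0.414, 0.283, 0.25) [-2.48  1.43 22.6 ]
(0.414, 0.283, 0.175) [ 2.84  6.72 22.7 ]
t: 72.62
tcp_pos: [0.418, 0.2968, 0.2645]
tool_rot: [0.684, 0.197, -0.615, -0.339]
force: [0.1, -0.2, -0.9]
finger_gap: 0.308
t 72.6667 tcp [0.4184 0.2966 0.2643] y [-0.148 -0.693 -0.706] z [-0.975  0.222 -0.014] x [ 0.166  0.686 -0.708] q [ 0.663  0.664  1.327 -0.484  1.781 -2.194] F [ 0.5 -0.  -0.6] gap 0.3039104357311672
(0.414, 0.283, 0.175) [5.32 7.3  0.25]
```

```bash
python3 -m jog '[[[2,3,0.1],0],[[4,5.5,0.2],0],[[5.3,7.3,0.25],0],[[5.3,7.3,0.25],0],[[5.3,7.3,0.25],0],[[5.3,7.3,0.25],0]]'; python3 - <<'E'
from h import *
snap('wrist');st()
A=snap('scene','s11.png');B=snap('side','d11.png')
cv2.imwrite("pics/c11.png",np.hstack([cv2.resize(A["frame"][80:180,270:350],(400,500),interpolation=2),cv2.resize(B["frame"][250:400,230:350],(400,500),interpolation=2)])[:,:,::-1])
E
```

```text
t: 73.17
tcp_pos: [0.4142, 0.283, 0.1761]
tool_rot: [0.684, 0.197, -0.615, -0.339]
force: [0.1, 0.6, -0.6]
finger_gap: 0.311
t 73.2167 tcp [0.4142 0.2834 0.1765] y [-0.147 -0.692 -0.707] z [-0.975  0.222 -0.015] x [ 0.167  0.687 -0.707] q [ 0.652  0.755  1.42  -0.48   1.611 -2.117] F [-0.2  0.4 -0.8] gap 0.30233083306239344
```

View pics/c11.png

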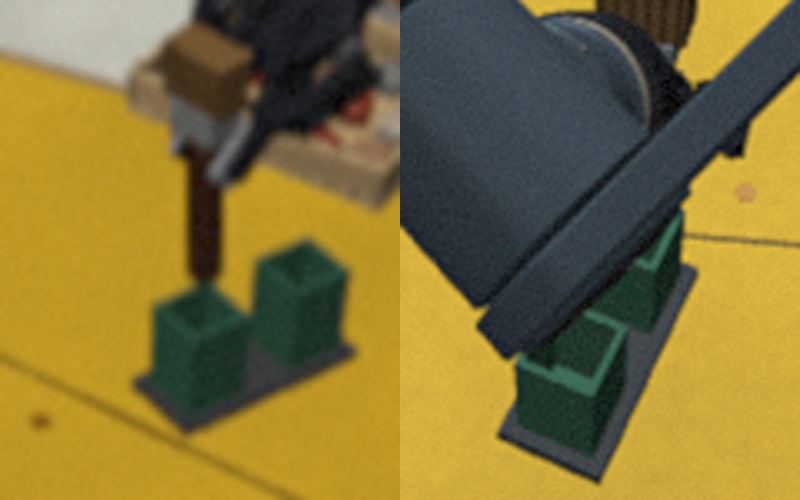

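```bash
python3 - <<'E'
from h import *
A,B=[dict(np.load(f"pics/{n}11.png.npz")) for n in("s","d")]
n=np.array([.61,-.79,0])*.012
for y in(.275,.282,.29,.297,.304):
    for z in(.08,.09,.1,.11): print(y,z,np.round(proj(A,np.array([.415+(y-.297)*.2,y,z])+n)[0],1),end=' ')
    print()
print("cupA mouth",proj(A,(.4151,.296,.07)),"cupB",proj(A,(.4415,.372,.07)), proj(B,(.4151,.296,.07)))
E
```

```text
0.275 0.08 [305.1 144.8] 0.275 0.09 [305.3 142.2] 0.275 0.1 [305.4 139.5] 0.275 0.11 [305.6 136.8] 
0.282 0.08 [306.8 143.8] 0.282 0.09 [307.  141.2] 0.282 0.1 [307.1 138.5] 0.282 0.11 [307.3 135.8] 
0.29 0.08 [308.7 142.6] 0.29 0.09 [308.9 140. ] 0.29 0.1 [309.1 137.4] 0.29 0.11 [309.2 134.7] 
0.297 0.08 [310.4 141.6] 0.297 0.09 [310.6 139. ] 0.297 0.1 [310.7 136.4] 0.297 0.11 [310.9 133.7] 
0.304 0.08 [312.  140.6] 0.304 0.09 [312.2 138. ] 0.304 0.1 [312.4 135.4] 0.304 0.11 [312.6 132.7] 
cupA mouth [[309.77815608 141.9078554 ]] cupB [[329.99912064 132.80905653]] [[298.97979129 318.31939595]]
```

```bash
python3 -m jog '[[[0.7,0.7,0.1],0],[[1.4,1.4,0.1],0],[[2.1,2.1,0.1],0],[[2.8,2.8,0.1],0],[[3.5,3.5,0.1],0],[[3.5,3.5,0.1],0],[[3.5,3.5,0.1],0]]'; python3 - <<'E'
from h import *
st()
E
```

```text
t: 73.9
tcp_pos: [0.4118, 0.2824, 0.1248]
tool_rot: [0.683, 0.196, -0.617, -0.338]
force: [0.4, -0.1, -0.9]
finger_gap: 0.309
t 73.9 tcp [0.4118 0.2824 0.1248] y [-0.15  -0.695 -0.704] z [-0.975  0.221 -0.01 ] x [ 0.163  0.685 -0.71 ] q [ 0.653  0.826  1.443 -0.479  1.533 -2.077] F [ 0.4 -0.1 -0.9] gap 0.3085777598218474
```

```bash
python3 -m jog '[[[0.6,0.6,0],0],[[1.2,1.2,0],0],[[1.8,1.8,0],0],[[2.3,2.3,0],0],[[2.55,2.55,0],0],[[2.55,2.55,0],0],[[2.55,2.55,0],0]]'; python3 - <<'E'
from h import *
st()
A=snap('scene','s12.png')
cv2.imwrite("pics/c12.png",cv2.resize(A["frame"][80:180,270:350],(400,500),interpolation=2)[:,:,::-1])
E
```

```text
t: 74.48
tcp_pos: [0.4126, 0.2827, 0.0894]
tool_rot: [0.684, 0.197, -0.616, -0.339]
force: [0.1, 0.6, 0.5]
finger_gap: 0.306
t 74.4833 tcp [0.4126 0.2827 0.0894] y [-0.149 -0.693 -0.705] z [-0.975  0.221 -0.012] x [ 0.164  0.686 -0.709] q [ 0.652  0.877  1.448 -0.481  1.48  -2.05 ] F [0.1 0.6 0.5] gap 0.30573855896541857
```

View pics/c12.png

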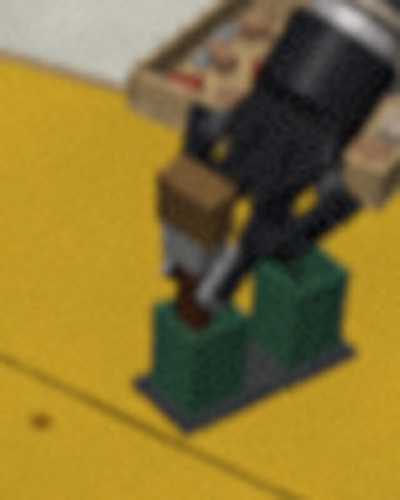

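```bash
python3 -m jog '[[[0,0,0],0],[[0,0,0],0],[[0,0,0],0],[[0,0,0],0]]' 5; python3 -m jog '[[[0,-2,0],0],[[0,-4,0],0],[[0,-7,0],0],[[0,-11,0],0],[[0,-15,0],0],[[0,-19,0],0],[[0,-19,0],0]]'; python3 - <<'E'
from h import *
st()
A=snap('scene','s13.png');B=snap('side','d13.png')
# bristle/ferrule expected if upright in cup A, butt z .010
for z in(.115,.125,.135,.17): print(z,np.round(proj(A,(.415,.296,z))[0],1),A["frame"][tuple(proj(A,(.415,.296,z))[0].round().astype(int)[::-1])],np.round(proj(B,(.415,.296,z))[0],1),B["frame"][tuple(proj(B,(.415,.296,z))[0].round().astype(int)[::-1])])
h=cv2.cvtColor(np.ascontiguousarray(A["frame"]),cv2.COLOR_RGB2HSV)
sub=np.zeros(h.shape[:2],np.uint8); k=cv2.inRange(h,(8,60,40),(19,200,150)); sub[90:150,285:345]=k[90:150,285:345]
for c in cv2.findContours(sub,0,2)[0]:
    if cv2.contourArea(c)>25: print("brown",cv2.minAreaRect(c))
w=[-.1,0,.05]
E
```

```text
t: 74.87
tcp_pos: [0.4127, 0.2827, 0.0898]
tool_rot: [0.684, 0.197, -0.616, -0.339]
force: [0.0, 0.2, -0.4]
finger_gap: 0.585
t: 75.45
tcp_pos: [0.4434, 0.4203, 0.2293]
tool_rot: [0.685, 0.203, -0.611, -0.34]
force: [1.1, -0.1, -0.3]
finger_gap: 0.583
t 75.45 tcp [0.4434 0.4203 0.2293] y [-0.138 -0.686 -0.714] z [-0.976  0.218 -0.021] x [ 0.17   0.694 -0.7  ] q [ 0.77   0.846  1.019 -0.436  1.923 -2.157] F [ 1.1 -0.1 -0.3] gap 0.5827279040428647
0.115 [310.6 130.1] [83 83 83] [299.6 303.2] [86 89 89]
0.125 [310.7 127.3] [82 72 62] [299.8 299.7] [105 111 113]
0.135 [310.9 124.6] [74 54 35] [299.9 296.1] [62 46 31]
0.17 [311.6 114.6] [111  81  50] [300.4 283.2] [206 178 134]
brown ((309.0841369628906, 138.15841674804688), (5.572208404541016, 13.83101749420166), 5.710593223571777)
brown ((310.2113342285156, 119.14947509765625), (16.34707260131836, 13.910242080688477), 23.962491989135742)
brown ((319.5, 105.0), (30.0, 49.0), 90.0)
```

```bash
python3 - <<'E'
from h import *
snap('wrist');s,r=st();p=np.array(s["tcp_pos"])
for P in[(.6,.3,.27),(.6074,-.0252,.25)]: print(P,np.round(r.T@(np.array(P)-p)*100,2))
E
```

```text
t 75.6 tcp [0.4403 0.4141 0.2233] y [-0.149 -0.694 -0.705] z [-0.975  0.22  -0.011] x [ 0.163  0.686 -0.709] q [ 0.766  0.85   1.036 -0.436  1.919 -2.156] F [-0.7  0.  -0. ] gap 0.5875704263005389
(0.6, 0.3, 0.27) [ -8.54   2.25 -18.14]
(0.6074, -0.0252, 0.25) [-29.29  26.11 -26.01]
```

```bash
python3 -m jog '[[[-1,-0.5,-4],0.12],[[-3,0,-8],0.24],[[-5,1,-12],0.36],[[-7,2,-15],0.48],[[-8.5,2.3,-18],0.6],[[-10,4,-19],0.72],[[-12,6,-19.5],0.84],[[-14,8,-20],0.96],[[-16,11,-21],1.08],[[-18,13,-22],1.2],[[-20,15,-23],1.32],[[-22,18,-24],1.44],[[-25,21,-25],1.57],[[-28,25,-26],1.57],[[-29.3,26.1,-26],1.57],[[-29.3,26.1,-26],1.57]]'; python3 -m jog '[[[0,0,0],0.12],[[0,0,0],0.24],[[0,0,0],0.36],[[0,0,0],0.48],[[0,0,0],0.6],[[0,0,0],0.72],[[0,0,0],0.84],[[0,0,0],0.96],[[0,0,0],1.08],[[0,0,0],1.2],[[0,0,0],1.32],[[0,0,0],1.44],[[0,0,0],1.57],[[0,0,0],1.57],[[0,0,0],1.57]]' ; python3 - <<'E'
from h import *
snap('wrist');s,r=st();p=np.array(s["tcp_pos"])
kw=dict(x0=.5,x1=.75,y0=-.15,y1=.1,res=.0005)
for c in("scene","side"):
    g=grid(snap(c),.012,**kw); m=hsvmask(g,(0,0,0),(179,255,70)); print(c,rects(cv2.morphologyEx(m,cv2.MORPH_OPEN,np.ones((7,7))),3500,20000,.5,-.15,.0005))
for P in[(.6074,-.0252,.06),(.6074,-.0252,.0075)]: print(P,np.round(r.T@(np.array(P)-p)*100,2))
E
```

```text
t: 76.93
tcp_pos: [0.6037, -0.0316, 0.2487]
tool_rot: [0.919, -0.105, 0.045, -0.377]
force: [-1.7, 0.1, 0.3]
finger_gap: 0.583
t: 78.18
tcp_pos: [0.6063, -0.0251, 0.2492]
tool_rot: [0.619, -0.339, 0.681, -0.197]
force: [0.4, -1.3, 1.2]
finger_gap: 0.582
t 78.2333 tcp [ 0.6066 -0.0251  0.2495] y [-0.15  -0.693 -0.705] z [ 0.976 -0.218  0.006] x [-0.158 -0.687  0.71 ] q [ 0.106  0.672  1.358 -0.745  1.458  0.551] F [ 0.4  0.2 -0.3] gap 0.5828908410252762
scene [(0.6016, -0.0477, 214.8, 41.6, 76.5, 7677)]
side [(0.6204, 0.0292, 125.2, 101.9, 77.0, 4131), (0.5981, -0.0615, 199.9, 47.2, 75.6, 8634)]
(0.6074, -0.0252, 0.06) [-13.45  13.34  -0.03]
(0.6074, -0.0252, 0.0075) [-17.18  17.04  -0.07]
```

```bash
python3 -m jog '[[[-3,3,0],0],[[-6,6,0],0],[[-9,9,0],0],[[-12,12,0],0],[[-13.4,13.3,0],0],[[-13.4,13.3,0],0],[[-13.4,13.3,0],0],[[-13.4,13.3,0],0],[[-13.4,13.3,0],0]]'; python3 - <<'E'
from h import *
snap('wrist');s,r=st();p=np.array(s["tcp_pos"])
for P in[(.6074,-.0252,.0075)]: print(P,np.round(r.T@(np.array(P)-p)*100,2))
E
```

```text
t: 79.08
tcp_pos: [0.6111, -0.0252, 0.0641]
tool_rot: [0.615, -0.338, 0.684, -0.198]
force: [-0.2, -0.6, 0.5]
finger_gap: 0.584
t 79.1333 tcp [ 0.6111 -0.0252  0.0642] y [-0.145 -0.693 -0.706] z [ 0.976 -0.219  0.015] x [-0.165 -0.686  0.708] q [ 0.105  0.923  1.421 -0.799  1.226  0.783] F [-0.2  0.8  0.6] gap 0.5830174086212568
(0.6074, -0.0252, 0.0075) [-3.95  4.06 -0.45]
```

```bash
python3 -m jog '[[[-2,2,-0.3],0],[[-3.4,3.5,-0.35],0],[[-3.9,4,-0.35],0],[[-3.9,4,-0.35],0],[[-3.9,4,-0.35],0],[[-3.9,4,-0.35],0],[[-3.9,4,-0.35],0]]';  python3 -m jog '[[[0,0,0],0],[[0,0,0],0],[[0,0,0],0],[[0,0,0],0],[[0,0,0],0],[[0,0,0],0]]' 1.2 60; python3 -m jog '[[[2,-2,0],0],[[5,-5,0],0],[[8,-8,0],0],[[11,-11,0],0],[[14,-14,0],0],[[17,-17,0],0],[[17,-17,0],0],[[17,-17,0],0]]'; python3 - <<'E'
from h import *
st()
E
```

```text
t: 79.72
tcp_pos: [0.6077, -0.0254, 0.0074]
tool_rot: [0.616, -0.338, 0.684, -0.197]
force: [0.1, -0.7, -0.0]
finger_gap: 0.589
t: 80.22
tcp_pos: [0.6076, -0.0253, 0.0072]
tool_rot: [0.616, -0.338, 0.684, -0.197]
force: [0.9, 2.2, 4.5]
finger_gap: 0.34
t: 80.88
tcp_pos: [0.6055, -0.024, 0.2496]
tool_rot: [0.614, -0.338, 0.685, -0.198]
force: [0.2, 0.5, -0.3]
finger_gap: 0.335
t 80.8833 tcp [ 0.6055 -0.024   0.2496] y [-0.143 -0.693 -0.707] z [ 0.975 -0.22   0.018] x [-0.168 -0.687  0.707] q [ 0.107  0.667  1.365 -0.746  1.449  0.564] F [ 0.2  0.5 -0.3] gap 0.33541344045196037
```

```bash
python3 -m jog '[[[0,0,0],-0.12],[[0,0,0],-0.24],[[0,0,0],-0.36],[[0,0,0],-0.48],[[0,0,0],-0.6],[[0,0,0],-0.72],[[0,0,0],-0.84],[[0,0,0],-0.96],[[0,0,0],-1.08],[[0,0,0],-1.2],[[0,0,0],-1.32],[[0,0,0],-1.44],[[0,0,0],-1.57],[[0,0,0],-1.57]]'|grep gap; python3 -m jog '[[[0,0,0],-0.12],[[0,0,0],-0.24],[[0,0,0],-0.36],[[0,0,0],-0.48],[[0,0,0],-0.6],[[0,0,0],-0.72],[[0,0,0],-0.84],[[0,0,0],-0.96],[[0,0,0],-1.08],[[0,0,0],-1.2],[[0,0,0],-1.32],[[0,0,0],-1.44],[[0,0,0],-1.57],[[0,0,0],-1.57],[[0,0,0],-1.57]]'; python3 - <<'E'
from h import *
s,r=st();p=np.array(s["tcp_pos"])
A=snap('scene','s14.png')
# handle segment: dark pixels against yellow, near expected axis
h=cv2.cvtColor(np.ascontiguousarray(A["frame"]),cv2.COLOR_RGB2HSV)
b0=np.round(proj(A,(p[0],p[1]+.01,.17))[0]).astype(int); print("exp butt",b0)
for v in range(b0[1]-30,b0[1]+16,3):
    row=h[v,b0[0]-25:b0[0]+26]; m=~((row[:,0]>15)&(row[:,0]<35)&(row[:,1]>120)&(row[:,2]>110)); x=np.where(m)[0]+b0[0]-25
    print(v,(x.min(),x.max(),len(x)) if len(x) else None,end=' ')
for P in[(.4415,.3585,.26)]: print(np.round(r.T@(np.array(P)-p)*100,2))
E
```

```text
finger_gap: 0.341
t: 83.3
tcp_pos: [0.6035, -0.0243, 0.2447]
tool_rot: [0.684, 0.195, -0.615, -0.339]
force: [-0.2, -0.0, 0.8]
finger_gap: 0.342
t 83.3 tcp [ 0.6035 -0.0243  0.2447] y [-0.15  -0.693 -0.705] z [-0.974  0.224 -0.013] x [ 0.167  0.685 -0.709] q [ 0.107  0.674  1.369 -0.745  1.449 -2.572] F [-0.2 -0.   0.8] gap 0.3421884416201597
exp butt [305 207]
177 (np.int64(297), np.int64(330), 34) 180 (np.int64(297), np.int64(323), 27) 183 (np.int64(302), np.int64(326), 25) 186 (np.int64(302), np.int64(329), 28) 189 (np.int64(302), np.int64(327), 22) 192 (np.int64(302), np.int64(311), 10) 195 (np.int64(302), np.int64(311), 10) 198 (np.int64(302), np.int64(311), 10) 201 (np.int64(302), np.int64(311), 10) 204 (np.int64(302), np.int64(311), 10) 207 (np.int64(302), np.int64(311), 10) 210 (np.int64(303), np.int64(310), 8) 213 None 216 None 219 None 222 None [ 22.43 -25.18  24.36]
```

```bash
python3 - <<'E'
from h import *
from scipy.optimize import fsolve
A=dict(np.load("pics/s14.png.npz")); n=np.array([.61,-.79,0])*.012; p=np.array([.6035,-.0243,.2447])
f=lambda q: proj(A,np.array([p[0]+.2*q[0],p[1]+q[0],p[2]-q[1]])+n)[0]-(306.5,210.9)
print("brush2 butt offset dy,dz",fsolve(f,[.014,.075]))
A=dict(np.load("pics/s11.png.npz")); p=np.array([.4142,.2834,.1765])
f=lambda q: proj(A,np.array([p[0]+.2*q[0],p[1]+q[0],p[2]-q[1]])+n)[0]-(310.9,135.3)
print("brush1",fsolve(f,[.014,.075]))
E
```

```text
brush2 butt offset dy,dz [0.01097706 0.07385964]
brush1 [0.01158864 0.07055295]
```

```bash
python3 - <<'E'
from h import *
s,r=st();p=np.array(s["tcp_pos"])
for P in[(.56,.32,.31),(.4393,.3592,.31)]: print(np.round(r.T@(np.array(P)-p)*100,2))
E
python3 -m jog '[[[3,-5,1],0],[[6,-9,2],0],[[9,-13,4],0],[[11,-16,6],0],[[13,-20,8],0],[[15,-24,10],0],[[17,-27,11],0],[[18.3,-28,12],0],[[18.5,-28,15],0],[[19,-28.5,19],0],[[19,-28.5,23],0],[[19,-28.5,24.5],0],[[19,-28.5,24.5],0],[[19,-28.5,24.5],0],[[19,-28.5,24.5],0]]'; python3 - <<'E'
from h import *
snap('wrist');s,r=st();p=np.array(s["tcp_pos"])
for P in[(.4393,.3592,.31),(.4393,.3592,.178)]: print(np.round(r.T@(np.array(P)-p)*100,2))
E
```

```text
t 83.35 tcp [ 0.6037 -0.0243  0.245 ] y [-0.15  -0.693 -0.705] z [-0.974  0.224 -0.013] x [ 0.167  0.685 -0.709] q [ 0.107  0.674  1.369 -0.745  1.449 -2.572] F [ 0.2  0.3 -1.3] gap 0.34079983799817315
[ 18.24 -27.79  11.89]
[ 18.91 -28.7   24.53]
t: 84.6
tcp_pos: [0.4398, 0.3575, 0.3094]
tool_rot: [0.684, 0.196, -0.615, -0.339]
force: [0.0, -0.7, -0.8]
finger_gap: 0.338
t 84.65 tcp [0.4401 0.3572 0.3093] y [-0.149 -0.693 -0.705] z [-0.975  0.223 -0.014] x [ 0.167  0.685 -0.709] q [ 0.71   0.704  1.106 -0.482  1.962 -2.24 ] F [-0.1 -0.4 -1. ] gap 0.3383561501688102
[ 0.07 -0.18  0.12]
[9.43 9.13 0.3 ]
```

```bash
python3 -m jog '[[[2,2,0],0],[[4.5,4.3,0.1],0],[[7,6.7,0.2],0],[[9.4,9.1,0.25],0],[[9.4,9.1,0.25],0],[[9.4,9.1,0.25],0],[[9.4,9.1,0.25],0],[[9.4,9.1,0.25],0]]'; python3 - <<'E'
from h import *
snap('wrist');s,r=st();p=np.array(s["tcp_pos"])
for P in[(.4393,.3592,.178),(.4393,.3592,.09)]: print(np.round(r.T@(np.array(P)-p)*100,2))
A=snap('scene','s15.png'); h=cv2.cvtColor(np.ascontiguousarray(A["frame"]),cv2.COLOR_RGB2HSV)
S0=dict(np.load("pics/scene0.png.npz"))
print("cupB",proj(A,(.4415,.372,.07)),"exp butt",proj(A,(.4415,.372,.104)))
for v in range(100,150,3):
    row=h[v,305:360]; g=np.where((row[:,0]>50)&(row[:,0]<90)&(row[:,1]>70))[0]+305; y=((row[:,0]>15)&(row[:,0]<35)&(row[:,1]>120)&(row[:,2]>110)); br=np.where(~y&~((row[:,0]>50)&(row[:,0]<90)&(row[:,1]>70)))[0]+305
    print(v,"green",(g.min(),g.max(),len(g)) if len(g) else None,"other",(br.min(),br.max(),len(br)) if len(br) else None)
E
```

```text
t: 85.32
tcp_pos: [0.4399, 0.3602, 0.181]
tool_rot: [0.685, 0.198, -0.614, -0.339]
force: [0.5, -0.2, -1.3]
finger_gap: 0.342
t 85.3667 tcp [0.4396 0.3604 0.1811] y [-0.146 -0.691 -0.708] z [-0.975  0.222 -0.015] x [ 0.167  0.688 -0.706] q [ 0.714  0.836  1.199 -0.449  1.758 -2.131] F [ 0.1 -0.1 -0.6] gap 0.3384391059438246
[0.13 0.3  0.01]
[6.35 6.53 0.15]
cupB [[329.99912064 132.80905653]] exp butt [[331.02385602 123.94279067]]
100 green None other (np.int64(305), np.int64(359), 55)
103 green None other (np.int64(305), np.int64(359), 55)
106 green None other (np.int64(309), np.int64(359), 51)
109 green None other (np.int64(316), np.int64(357), 42)
112 green None other (np.int64(324), np.int64(354), 31)
115 green None other (np.int64(305), np.int64(351), 28)
118 green None other (np.int64(305), np.int64(348), 32)
121 green None other (np.int64(305), np.int64(335), 21)
124 green None other (np.int64(305), np.int64(334), 20)
127 green None other (np.int64(305), np.int64(332), 15)
130 green (np.int64(328), np.int64(333), 6) other (np.int64(306), np.int64(334), 14)
133 green (np.int64(322), np.int64(336), 15) other (np.int64(307), np.int64(338), 10)
136 green (np.int64(322), np.int64(338), 17) other (np.int64(307), np.int64(339), 9)
139 green (np.int64(321), np.int64(337), 17) other (np.int64(305), np.int64(338), 12)
142 green (np.int64(313), np.int64(336), 21) other (np.int64(305), np.int64(338), 13)
145 green (np.int64(305), np.int64(336), 27) other (np.int64(307), np.int64(337), 6)
148 green (np.int64(305), np.int64(336), 31) other (np.int64(320), np.int64(338), 3)
```

```bash
python3 -m jog '[[[0.8,0.8,0.05],0],[[1.6,1.6,0.05],0],[[2.4,2.4,0.05],0],[[3.2,3.2,0.1],0],[[3.8,3.8,0.1],0],[[3.8,3.8,0.1],0]]'; python3 -m jog '[[[0.7,0.7,0],0],[[1.3,1.3,0],0],[[1.9,1.9,0],0],[[2.4,2.4,0],0],[[2.5,2.5,0],0],[[2.5,2.5,0],0],[[2.5,2.5,0],0]]'; python3 - <<'E'
from h import *
st()
E
```

```text
t: 85.92
tcp_pos: [0.4366, 0.3588, 0.122]
tool_rot: [0.683, 0.195, -0.618, -0.338]
force: [0.2, 0.3, -0.7]
finger_gap: 0.336
t: 86.5
tcp_pos: [0.4383, 0.3595, 0.0896]
tool_rot: [0.684, 0.197, -0.616, -0.339]
force: [0.3, 1.2, 0.9]
finger_gap: 0.337
t 86.5 tcp [0.4383 0.3595 0.0896] y [-0.148 -0.693 -0.705] z [-0.975  0.221 -0.012] x [ 0.164  0.686 -0.709] q [ 0.714  0.95   1.228 -0.442  1.633 -2.071] F [0.3 1.2 0.9] gap 0.337033043090848
```

```bash
python3 -m jog '[[[0,0,0],0],[[0,0,0],0],[[0,0,0],0],[[0,0,0],0]]' 5.5; python3 -m jog '[[[0,-2,0],0],[[0,-4,0],0],[[0,-7,0],0],[[0,-11,0],0],[[0,-15,0],0],[[0,-19,0],0],[[0,-23,0],0],[[0,-23,0],0],[[0,-23,0],0]]'; python3 - <<'E'
from h import *
snap('wrist');st()
A=snap('scene','s16.png');B=snap('side','d16.png')
for c in((.415,.296),(.4415,.372)):
    for z in(.085,.105,.12,.14,.16,.168,.18): 
        o=[]
        for s in(A,B):
            u=proj(s,(*c,z))[0].round().astype(int); o+=[u.tolist(),s["frame"][u[1],u[0]].tolist()]
        print(c,z,o)
T=((0,110,60),(14,255,255))
print("sherd",rects(hsvmask(grid(A,.012),*T)&hsvmask(grid(B,.012),*T),250,2500))
for z in(.228,): print("pile",wblue(z,.43,-.34,fn="p.png",cams=("scene","side")))
print("blue on bench",rects(hsvmask(grid(A,.04),*BLUE)&hsvmask(grid(B,.04),*BLUE),1500,9000))
E
```

```text
t: 86.83
tcp_pos: [0.4382, 0.3595, 0.0895]
tool_rot: [0.684, 0.197, -0.616, -0.339]
force: [0.0, -0.4, 0.3]
finger_gap: 0.645
t: 87.58
tcp_pos: [0.4727, 0.5209, 0.2533]
tool_rot: [0.684, 0.199, -0.614, -0.339]
force: [-0.5, -0.5, 0.1]
finger_gap: 0.64
t 87.6333 tcp [0.4721 0.5192 0.2514] y [-0.148 -0.693 -0.705] z [-0.975  0.22  -0.012] x [ 0.164  0.686 -0.709] q [ 0.827  1.004  0.607 -0.459  2.192 -2.229] F [ 0.  -0.3 -1. ] gap 0.6425545809699943
(0.415, 0.296) 0.085 [[310, 138], [47, 26, 16], [299, 313], [67, 82, 90]]
(0.415, 0.296) 0.105 [[310, 133], [69, 63, 62], [299, 307], [65, 77, 89]]
(0.415, 0.296) 0.12 [[311, 129], [90, 90, 89], [300, 301], [65, 76, 87]]
(0.415, 0.296) 0.14 [[311, 123], [72, 52, 32], [300, 294], [64, 76, 88]]
(0.415, 0.296) 0.16 [[311, 117], [99, 76, 42], [300, 287], [62, 77, 89]]
(0.415, 0.296) 0.168 [[312, 115], [112, 82, 50], [300, 284], [66, 78, 92]]
(0.415, 0.296) 0.18 [[312, 112], [133, 101, 46], [301, 279], [66, 77, 88]]
(0.4415, 0.372) 0.085 [[330, 129], [45, 23, 14], [281, 350], [69, 86, 97]]
(0.4415, 0.372) 0.105 [[331, 124], [90, 89, 90], [280, 343], [74, 86, 100]]
(0.4415, 0.372) 0.12 [[332, 120], [86, 80, 73], [280, 338], [89, 104, 116]]
(0.4415, 0.372) 0.14 [[332, 114], [71, 49, 26], [280, 331], [96, 109, 123]]
(0.4415, 0.372) 0.16 [[333, 108], [112, 84, 47], [280, 324], [55, 61, 62]]
(0.4415, 0.372) 0.168 [[333, 106], [113, 83, 48], [280, 321], [20, 27, 25]]
(0.4415, 0.372) 0.18 [[333, 103], [142, 115, 79], [280, 316], [39, 37, 39]]
sherd [(0.5256, 0.0032, 35.7, 22.4, -60.9, 718), (0.8173, -0.1409, 81.2, 5.5, -78.5, 324), (0.5206, -0.21, 26.8, 18.1, 86.4, 432)]
pile [(0.4307, -0.3426, 188.5, 115.9, 12.2, 19904)]
blue on bench []
```

```bash
python3 -m jog '[[[-5,-5,-3],0],[[-8,-8,-7],0],[[-8,-8,-11],0],[[-8,-8,-15],0],[[-8,-8,-19],0],[[-8,-8,-22],0],[[-8,-8,-22],0],[[-8,-8,-22],0],[[-8,-8,-22],0]]'; python3 - <<'E'
from h import *
snap('wrist');st()
A=snap('scene','s17.png');B=snap('side','d17.png')
for c in((.415,.296),(.4415,.372)):
    print(c,[B["frame"][tuple(proj(B,(*c,z))[0].round().astype(int)[::-1])].tolist() for z in(.085,.12,.14,.16,.168)],[A["frame"][tuple(proj(A,(*c,z))[0].round().astype(int)[::-1])].tolist() for z in(.085,.12,.14,.168)])
T=((0,110,60),(14,255,255))
for n,s in(("A",A),("B",B)): print(n,"sherd",[q for q in rects(hsvmask(grid(s,.012),*T),250,2500) if q[0]<.6])
E
```

```text
t: 88.58
tcp_pos: [0.6411, 0.4286, 0.3477]
tool_rot: [0.685, 0.205, -0.613, -0.337]
force: [-0.1, -0.2, -0.4]
finger_gap: 0.643
t 88.6333 tcp [0.6405 0.4295 0.3481] y [-0.131 -0.689 -0.712] z [-0.978  0.209 -0.023] x [ 0.165  0.693 -0.701] q [ 0.631  1.066  0.22  -0.726  2.335 -2.677] F [-0.2 -0.5 -0.1] gap 0.6457839069525139
(0.415, 0.296) [[40, 19, 0], [107, 111, 111], [73, 56, 37], [161, 136, 100], [203, 173, 129]] [[43, 24, 11], [89, 90, 88], [68, 50, 26], [113, 83, 50]]
(0.4415, 0.372) [[36, 22, 11], [81, 85, 89], [52, 43, 21], [135, 112, 83], [187, 157, 113]] [[47, 24, 14], [95, 95, 96], [75, 56, 33], [111, 82, 49]]
A sherd [(0.215, 0.5845, 30.0, 27.0, 0.0, 618), (0.5589, 0.5743, 53.3, 26.0, 82.4, 1049), (0.5295, 0.2107, 28.5, 22.6, -77.5, 564), (0.5262, 0.0022, 37.7, 22.3, -61.4, 763), (0.5226, -0.211, 28.3, 22.1, 86.4, 551), (0.329, -0.5791, 28.4, 24.9, 84.3, 538)]
B sherd [(0.5264, 0.2151, 30.6, 23.5, -76.0, 637), (0.5231, 0.0056, 40.4, 25.6, -61.2, 875)]
```

All four lines of evidence agree: both brushes stand upright in both views, the pile is straight, the sherds have not moved and the robot is clear. Handing in.

```bash
python3 -c "
from station import workorder
print(workorder.sign_off())"
```

```text
the job is handed in; nothing more can be done
None
```

The job is handed in at about 89 s of the 210 s allowed, with every part of the task carried out as asked.

**Fragment, lid and pile:**
- The fragment went into the carrier box first and was released at floor height. It is under the lid now, so I could not look at it again.
- The blue lid bottomed out at its closed height (tool at 55.3 mm, 55.2 mm expected).
- All four blue boxes were stacked on it. Each stopped against firm contact within 0.5 mm of its seated height, so the recesses are over the lugs.
- At the last check the top of the pile read (0.431, -0.343), turned 12.2°. The carrier read about (0.431, -0.342), turned 12.2°, so the pile stands straight.

**Brushes:** Both stand bristles up, one in each cup. Ferrule and bristle colours sat at the expected heights in both the scene and side views.

**Left alone:** The three sherds were where they started. The third was checked in the scene view only. I did not touch the yellow look-alikes, and no blue box is left on the bench.

**Odd or unsettled:**
- The moves offer no direct way to lean the tool. I leaned it 45° by repeatedly commanding poses just out of reach. That held joint 3 at its lower stop, reading 0.218 to 0.226 against the stated 0.22, so a strict reading of the range rule could count against it.
- It read 0.22 again on the last retreat, just before hand-in.
- One mid-job reading of the pile was 2–3 mm off. Later readings did not repeat it.

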